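# Pack the presser-foot caddy and close its pinned lid

## Task

Take the stray button tin out of the grey caddy and put it in the blue basket, and stand every presser-foot box upright on its short end (tall, like a book) on the caddy's floor inside the blue rim, so that none is left lying on the table. Then lower the plywood lid level onto the caddy so that both pins come up through its two holes together and it rests flat, fully home on both posts, with the boxes still standing beneath it. Leave the other things on the table where they are.

Things in the scene. Friction and masses are not known exactly. Their poses are not given: they have to be found in the camera images.
- caddy: fixed grey plate 190 (x) x 256 (y) x 8 mm; origin: centre of its underside; x within 0.12 rad of world x. At x = 0, y = +-112 mm stand two 24 mm posts, shoulders 112 mm above the table; from each a 10 mm steel pin rises 25 mm (to 137 mm), its last 7 mm tapered. A blue rim 5 mm wide, 6 mm high (top at 14 mm) bounds the loading floor, 176 (x) x 156 (y) mm inside, centred between the posts.
- bay_floor (a point): centre of the caddy's loading floor, 8 mm above the table; axes as the caddy's
- seat (a point): midway between the two post shoulders, 112 mm above the table, where the centre of the lid's underside must come; axes as the caddy's
- pin_left (a point): tip of the pin at the caddy's y = +112 mm
- pin_right (a point): tip of the pin at the caddy's y = -112 mm
- lid: loose plywood plate 130 (x) x 256 (y) x 10 mm thick, 0.28 to 0.44 kg, with two plain through holes of 13 mm diameter at x = 0, y = +112 and -112 mm; it fits either way round. Origin: centre of its underside. A black bar handle on its middle is 70 mm long (x), 20 mm wide (y), from 10 to 56 mm above the underside. Starts flat on the table to the right, long side roughly along world x.
- lid_handle (a point): centre of the lid's handle bar, 35 mm above the lid's underside
- box1: red box of sewing-machine presser feet, rigid, 96 x 60 x 32 mm (its own x, y, z), 90 g (varies), white band round it and a paper label on one broad face; origin at its centre. Starts lying flat on the table (a broad 96 x 60 face down). Its two ends (60 x 32 faces, at x = -48 and +48 mm) are alike: either may be up. Between 2 and 4 of the four boxes are present in a run; absent ones read None
- box2: yellow box of sewing-machine presser feet, rigid, 96 x 60 x 32 mm (its own x, y, z), 90 g (varies), white band round it and a paper label on one broad face; origin at its centre. Starts lying flat on the table (a broad 96 x 60 face down). Its two ends (60 x 32 faces, at x = -48 and +48 mm) are alike: either may be up. Between 2 and 4 of the four boxes are present in a run; absent ones read None
- box3: green box of sewing-machine presser feet, rigid, 96 x 60 x 32 mm (its own x, y, z), 90 g (varies), white band round it and a paper label on one broad face; origin at its centre. Starts lying flat on the table (a broad 96 x 60 face down). Its two ends (60 x 32 faces, at x = -48 and +48 mm) are alike: either may be up. Between 2 and 4 of the four boxes are present in a run; absent ones read None
- box4: orange box of sewing-machine presser feet, rigid, 96 x 60 x 32 mm (its own x, y, z), 90 g (varies), white band round it and a paper label on one broad face; origin at its centre. Starts lying flat on the table (a broad 96 x 60 face down). Its two ends (60 x 32 faces, at x = -48 and +48 mm) are alike: either may be up. Between 2 and 4 of the four boxes are present in a run; absent ones read None
- tin: round copper tin with a brass lid, 58 mm diameter, 34 mm high, 120 g; origin: centre of its underside. Starts on the caddy's loading floor
- basket: fixed blue open basket 180 (x) x 130 (y) x 50 mm high, walls 4 mm, floor 4 mm; origin: centre of its underside. To the robot's right, beside the lid (either order)
- thread: blue spool of thread standing on end, 60 mm diameter, 34 mm high; origin at its underside; bystander, not part of the job, leave where it is
- cushion: red pincushion, 68 mm diameter, 30 mm high; origin at its underside; bystander, not part of the job, leave where it is
- tape: yellow roll of tape, 72 mm diameter, 24 mm high; origin at its underside; bystander, not part of the job, leave where it is

How it is judged:
By the outcome, as a careful person would: the job done as asked, in the order asked, and still so for the second after the job is handed in, with the robot touching nothing.
Of box1, box2, box3, box4 only 2 to 4 are there at a start; the rules pass over those that are not, and their reading is None.
At some moment in a run one of lid, tin may be knocked a few centimetres aside while the robot is not near it.
Once in a run the grip may slacken for a moment while it holds something.
It also fails if it takes over 210 s, if anything falls off the work surface, if the arm or the gripper's body presses on something with over 40 N, if the wrist force passes 120 N, or if a joint passes its speed limit or range.

## Robot

A 6-joint arm with a two-finger parallel gripper is mounted at the origin on the work surface. World frame = base frame: x ahead of the robot, y to its left, z up, the work surface at z = 0. Lengths are in m, angles in rad, forces in N, time in s.
With the tool pointing down it reaches from about 0.2 to 0.875 m from the base axis. Payload 3.4 kg.
Tool frame: the origin (TCP) lies at the very end of the fingers, on their centre line; the grasp point (between the pads) lies 19 mm behind it; z points along the fingers, y is the line along which they close (so a half turn about z gives the same grasp; the last joint's range is limited). The gripper opens to 94 mm and grips with 3 to 60 N. Pads are 16 mm wide; open, the fingers measure 119 mm over their backs; the gripper's body (75 mm by 177 mm) begins 78 mm behind the grasp point.
Start: joints at [-1.422, 0.276, 1.505, -0, 1.361, -0.121], TCP at [0.153, -0.554, 0.205] pointing down, gripper open.
Joint ranges: [-2.89, 2.89], [-0.75, 2.08], [0.22, 2.7], [-1.18, 4.32], [0.11, 2.71], [-2.7, 2.7]. Speed limits (rad/s): [2.57, 2.57, 3.14, 3.14, 3.14, 3.14].

## Interface

Orientations are given as a 3x3 rotation matrix whose columns are the frame's x, y, z axes.
In Python, from bench import ctrl gives the robot as it stands. The module is installed in compiled form; this text tells all that it offers.
- The arm moves only by the shell command python3 -m jog 'ROWS'. ROWS is JSON, a list of rows, each an object with "delta_pos": the shift along the tool's x, y, z in m, a list of three; "rotation": the turn, a rotation vector about the tool's x, y, z in degrees, a list of three; "fingers": the closure in counts, from 0 (fully open) to 255 (shut). A call has 1 to 12 rows; each row shifts and turns the commanded pose from where the row before left it, along the tool's axes as they then stand; what a row does not reach is not made up. A row lasts 1/10 s, in which the tool goes at most 50 mm and 8.59 degrees, less where a joint would pass 70% of its speed; a pose out of reach is approached as far as the arm can. A call with a gripper value outside its range is refused whole. The fingers move at their own pace and stop on an object; the grip force is fixed at half the most. Time passes only in rows, so rows that do not move let the fingers close. It gives the time, the measured TCP pose, the force, the opening and the grip force at its end, in the units of the state.
- ctrl.state(): the state, without advancing time (a new reading comes with each control period).
- ctrl.snapshot(name): name is "scene" or "top" or "wrist"; returns the picture (384x512x3 uint8, red, green, blue); there is no depth.
- ctrl.camera_params(name): a dict with "fov_y" (degrees; the focal length in pixels is half the picture's height over the tangent of half this angle, whatever the lens; pixels are square), "cx", "cy" (the principal point, pixels), "position" and "attitude" of the camera in the world. Camera axes: x right, y up, looking along -z (the intrinsics and any distortion apply to the point x, -y, -z); pixel columns grow to the right and rows downward; lengths in m; the calibration is good to about 2 mm. A picture is of the moment at which its call begins: read the wrist's pose just before it. camera_params takes no time and is no camera call; for the wrist camera it gives the pose at the moment of the call.
- ctrl.finish_job(): hands the job in; it is judged then, once.
Trained networks look in the newest picture that a camera, given by its name, has taken for a name from the list of things; names that differ only in an ending like _2 or _b are one class to them, and where a whole thing is asked for, a point or a joint stands for the part that bears it (a point fixed in the world has none). Each returns a list of dicts, best first, with "p" (0 to 1); they miss things now and then, are a little off and sometimes report something else, mostly with a low value. They report only what shows in the picture. A call takes as long as a camera call.
- ctrl.find_in(camera, thing): "uv" ([column, row] in pixels, amid what is visible of it).
- ctrl.silhouettes(camera, thing): "pixels" (384x512 bool, what is visible of it) and "uv" ([column, row] in pixels, amid what is visible of it).
- ctrl.spot_point(camera, thing): "uv" ([column, row] in pixels: a listed point, or the origin of a listed thing).
The state is a dict: "t": time; "qpos": joint angles; "qvel": joint speeds; "effort": joint torques, N m; "tcp_pos": TCP position; "eef_rot": TCP orientation; "force": force on the tool from outside, world axes, zero at the start; "wrist_torque": the same for the moment, N m; "opening": finger opening in m; "gripper_force": force on a finger pad.
Only numpy, scipy, OpenCV 4.12 (cv2) and the standard library are available. Lean on these libraries where they do the work, as an engineer would, in place of code of your own. Each camera call takes 0.05 s, during which the arm holds its last target. There are 200 camera calls.

## Working session

There is one attempt and no reset: what is moved stays moved. The work goes in short steps, Python scripts to look and compute and a shell command to move; the robot and the scene stay as the last step left them, time stands still between calls to the robot, and variables do not carry over. Pictures are saved under pics/ and viewed, at most 14 in all, crops included, and the job is handed in when it is done.

```bash
mkdir -p pics
cat > h.py <<'E'
import numpy as np, cv2
from bench import ctrl
def ray(cam,uv,P=None):
    P=P or ctrl.camera_params(cam); f=192/np.tan(np.radians(P['fov_y'])/2)
    d=P.get('distortion'); x=np.array([(uv[0]-P['cx'])/f,(uv[1]-P['cy'])/f])
    if d is not None:
        K=np.array([[f,0,P['cx']],[0,f,P['cy']],[0,0,1.]])
        x=cv2.undistortPoints(np.array([[uv]],float),K,np.array(d,float)).ravel()
    R=np.array(P['attitude']); return np.array(P['position']), R@np.array([x[0],-x[1],-1.])
def onz(cam,uv,z,P=None):
    o,d=ray(cam,uv,P); return (o+d*(z-o[2])/d[2])
def save(cam,name,im):
    cv2.imwrite('pics/'+name+'.png',im[:,:,::-1])
E
python3 - <<'E'
from h import *
import json
for c in ('scene','top','wrist'): 
    p=ctrl.camera_params(c); print(c,{k:(np.round(v,4).tolist() if not isinstance(v,str) else v) for k,v in p.items()})
a=ctrl.snapshot('top'); b=ctrl.snapshot('scene')
save('top','a',a);save('s','b',b)
H={'lid':.01,'tin':.034,'basket':.05,'thread':.034,'cushion':.03,'tape':.024,'box1':.032,'box2':.032,'box3':.032,'box4':.032,'caddy':.008}
for n,z in H.items():
    for r in ctrl.silhouettes('top',n)[:2]:
        q=[]
        m=r['pixels'].astype(np.uint8); c=max(cv2.findContours(m,0,2)[0],key=cv2.contourArea)
        w=np.array([onz('top',[float(v) for v in p[0]],z)[:2] for p in c],np.float32)
        R=cv2.minAreaRect(w); bp=cv2.boxPoints(R)
        e=bp[1]-bp[0]; g=bp[2]-bp[1]; l=e if np.hypot(*e)>np.hypot(*g) else g
        print(n,round(r['p'],2),np.round(r['uv']),'c',np.round(R[0],3),'sz',np.round(R[1],3),'longdir deg',round(np.degrees(np.arctan2(l[1],l[0]))%180,1))
for n,z in (('seat',.112),('bay_floor',.008),('pin_left',.137),('pin_right',.137),('lid_handle',.035),('tin',0)):
    for r in ctrl.spot_point('top',n)[:1]: print(n,r['p'],r['uv'],np.round(onz('top',r['uv'],z),3))
print(ctrl.state()['t'])
E
```

```text
scene {'fov_y': 52.5025, 'cx': 254.1219, 'cy': 194.2132, 'position': [1.0336, 0.5909, 0.666], 'attitude': [[-0.7711, -0.3523, 0.5304], [0.6366, -0.4448, 0.63], [0.0139, 0.8234, 0.5672]]}
top {'fov_y': 48.5386, 'cx': 251.6855, 'cy': 193.5781, 'position': [0.4833, 0.0063, 1.1963], 'attitude': [[-0.0286, 0.9982, -0.052], [-0.9995, -0.028, 0.0127], [0.0112, 0.0524, 0.9986]]}
wrist {'fov_y': 70.1097, 'cx': 255.5231, 'cy': 193.4355, 'position': [0.2268, -0.5338, 0.3843], 'attitude': [[0.2663, 0.9307, 0.2509], [-0.9639, 0.258, 0.0659], [-0.0034, -0.2594, 0.9658]]}
lid 0.95 [401. 196.] c [ 0.526 -0.427] sz [0.135 0.256] longdir deg 177.5
tin 0.66 [225. 172.] c [0.613 0.064] sz [0.052 0.055] longdir deg 178.4
basket 0.91 [342. 192.] c [ 0.543 -0.246] sz [0.18 0.14] longdir deg 1.1
thread 0.58 [204. 234.] c [0.434 0.133] sz [0.051 0.02 ] longdir deg 22.4
cushion 0.71 [103. 192.] c [0.571 0.403] sz [0.06 0.06] longdir deg 179.3
cushion 0.54 [204. 242.] c [0.421 0.133] sz [0.019 0.048] longdir deg 164.6
tape 0.63 [295. 238.] c [ 0.422 -0.117] sz [0.069 0.071] longdir deg 178.2
tape 0.4 [240. 169
[... 303 characters left out ...]
.024] sz [0.095 0.06 ] longdir deg 74.5
box3 0.92 [ 98. 234.] c [0.446 0.406] sz [0.063 0.11 ] longdir deg 115.1
box3 0.63 [243. 238.] c [0.428 0.024] sz [0.095 0.06 ] longdir deg 74.5
box4 0.92 [ 98. 234.] c [0.446 0.406] sz [0.063 0.11 ] longdir deg 115.1
box4 0.63 [243. 238.] c [0.428 0.024] sz [0.095 0.06 ] longdir deg 74.5
caddy 0.69 [243. 170.] c [0.618 0.031] sz [0.192 0.267] longdir deg 93.1
seat 0.88 [236.8, 163.4] [0.618 0.028 0.112]
bay_floor 0.8 [232.7, 169.3] [0.615 0.042 0.008]
pin_left 0.78 [195.7, 164.2] [0.616 0.13  0.137]
pin_right 0.76 [277.9, 160.5] [ 0.62  -0.075  0.137]
lid_handle 0.78 [402.5, 199.5] [ 0.516 -0.421  0.035]
tin 0.6 [224.8, 172.5] [0.607 0.065 0.   ]
0.95
```

View pics/a.png

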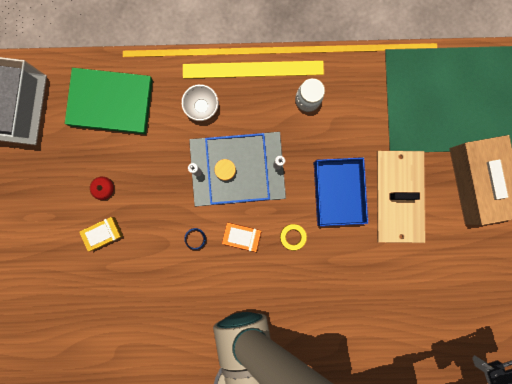

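View pics/b.png

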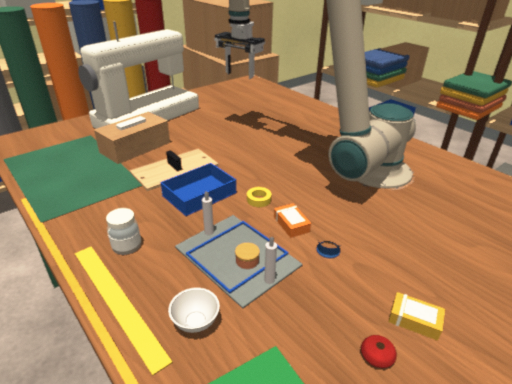

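The view shows two boxes, the yellow (box2) near px (100,234) and the orange (box4) near px (241,238). The tin is in the caddy at px (225,170), the basket at px (341,192) and the lid at px (401,197). Next I'll plan a move to the hover above the caddy.

```bash
cat >> h.py <<'E'
from scipy.spatial.transform import Rotation as Ro
def Rdown(a,tilt=0,lean=None):
    """tool y horizontal at angle a deg; tilt deg turns about tool y"""
    a=np.radians(a); y=np.array([np.cos(a),np.sin(a),0]); z=np.array([0,0,-1.]); x=np.cross(y,z)
    return np.c_[x,y,z]@Ro.from_rotvec([0,np.radians(tilt),0]).as_matrix()
def plan(P,R,p0=None,R0=None):
    s=ctrl.state(); p0=np.array(s['tcp_pos']) if p0 is None else np.array(p0); R0=np.array(s['eef_rot']) if R0 is None else R0
    rv=Ro.from_matrix(R0.T@R).as_rotvec(degrees=True); dp=np.array(P)-p0
    n=int(np.ceil(np.linalg.norm(rv)/8.5)); m=int(np.ceil(np.linalg.norm(dp)/.049))
    print('ROT total',np.round(rv,1),'n',n,np.round(rv/max(n,1),2),'| TRANS in old axes',np.round(R0.T@dp,4),'in new axes',np.round(R.T@dp,4),'rows',m,'per row new',np.round(R.T@dp/max(m,1),4))
E
python3 - <<'E'
from h import *
s=ctrl.state(); print(np.round(s['eef_rot'],3),s['opening'],s['tcp_pos'])
plan([.56,.05,.26],Rdown(3))
plan([.56,.05,.26],Rdown(183))
E
```

```text
[[ 0.964  0.267  0.   ]
 [ 0.267 -0.964 -0.   ]
 [-0.     0.    -1.   ]] 0.0940796932774278 [ 0.15326046 -0.55424147  0.20549178]
ROT total [  0.    0.  -77.5] n 10 [ 0.    0.   -7.75] | TRANS in old axes [ 0.5531 -0.474  -0.0546] in new axes [ 0.5821  0.4378 -0.0545] rows 15 per row new [ 0.0388  0.0292 -0.0036]
ROT total [  0.   -0.  102.5] n 13 [ 0.   -0.    7.88] | TRANS in old axes [ 0.5531 -0.474  -0.0546] in new axes [-0.5821 -0.4378 -0.0545] rows 15 per row new [-0.0388 -0.0292 -0.0036]
```

```bash
python3 -m jog '[{"delta_pos":[0.037,-0.0315,-0.0036],"rotation":[0,0,0],"fingers":0},{"delta_pos":[0.037,-0.0315,-0.0036],"rotation":[0,0,0],"fingers":0},{"delta_pos":[0.037,-0.0315,-0.0036],"rotation":[0,0,0],"fingers":0},{"delta_pos":[0.037,-0.0315,-0.0036],"rotation":[0,0,0],"fingers":0},{"delta_pos":[0.037,-0.0315,-0.0036],"rotation":[0,0,0],"fingers":0},{"delta_pos":[0.037,-0.0315,-0.0036],"rotation":[0,0,0],"fingers":0},{"delta_pos":[0.037,-0.0315,-0.0036],"rotation":[0,0,0],"fingers":0},{"delta_pos":[0.037,-0.0315,-0.0036],"rotation":[0,0,0],"fingers":0},{"delta_pos":[0.037,-0.0315,-0.0036],"rotation":[0,0,0],"fingers":0},{"delta_pos":[0.037,-0.0315,-0.0036],"rotation":[0,0,0],"fingers":0}]'
python3 -m jog '[{"delta_pos":[0.037,-0.0315,-0.0036],"rotation":[0,0,0],"fingers":0},{"delta_pos":[0.037,-0.0315,-0.0036],"rotation":[0,0,0],"fingers":0},{"delta_pos":[0.037,-0.0315,-0.0036],"rotation":[0,0,0],"fingers":0},{"delta_pos":[0.037,-0.0315,-0.0036],"rotation":[0,0,0],"fingers":0},{"delta_pos":[0.037,-0.0315,-0.0036],"rotation":[0,0,0],"fingers":0}]'
python3 -m jog '[{"delta_pos":[0,0,0],"rotation":[0,0,-7.75],"fingers":0},{"delta_pos":[0,0,0],"rotation":[0,0,-7.75],"fingers":0},{"delta_pos":[0,0,0],"rotation":[0,0,-7.75],"fingers":0},{"delta_pos":[0,0,0],"rotation":[0,0,-7.75],"fingers":0},{"delta_pos":[0,0,0],"rotation":[0,0,-7.75],"fingers":0},{"delta_pos":[0,0,0],"rotation":[0,0,-7.75],"fingers":0},{"delta_pos":[0,0,0],"rotation":[0,0,-7.75],"fingers":0},{"delta_pos":[0,0,0],"rotation":[0,0,-7.75],"fingers":0},{"delta_pos":[0,0,0],"rotation":[0,0,-7.75],"fingers":0},{"delta_pos":[0,0,0],"rotation":[0,0,-7.75],"fingers":0},{"delta_pos":[0,0,0],"rotation":[0,0,0],"fingers":0}]'
python3 - <<'E'
from h import *
print(np.round(ctrl.state()['qpos'],2))
P=ctrl.camera_params('wrist')
save('w','c',ctrl.snapshot('wrist'))
for n,z in (('seat',.112),('bay_floor',.008),('pin_left',.137),('pin_right',.137),('tin',0.008)):
    for r in ctrl.spot_point('wrist',n)[:1]: print(n,r['p'],r['uv'],np.round(onz('wrist',r['uv'],z,P),4))
for r in ctrl.silhouettes('wrist','tin')[:1]:
    c=max(cv2.findContours(r['pixels'].astype(np.uint8),0,2)[0],key=cv2.contourArea)
    w=np.array([onz('wrist',[float(v) for v in p[0]],.042,P)[:2] for p in c],np.float32); print('tin',r['p'],cv2.minEnclosingCircle(w))
E
```

```text
t: 1.95
tcp_pos: [0.4267, -0.1502, 0.242]
eef_rot: [[0.964, 0.266, 0.001], [0.266, -0.964, -0.001], [0.001, 0.001, -1.0]]
force: [0.3, -0.6, 0.6]
opening: 0.0938
gripper_force: 0.0
t: 2.45
tcp_pos: [0.5631, 0.051, 0.2598]
eef_rot: [[0.964, 0.267, 0.001], [0.267, -0.964, -0.0], [0.001, 0.001, -1.0]]
force: [-0.1, -1.0, -0.8]
opening: 0.0939
gripper_force: 0.0
t: 3.55
tcp_pos: [0.5622, 0.0491, 0.2594]
eef_rot: [[-0.051, 0.999, -0.0], [0.999, 0.051, -0.0], [-0.0, -0.0, -1.0]]
force: [-0.1, -0.4, 0.2]
opening: 0.0939
gripper_force: 0.0
[-0.04  0.23  1.43 -0.    1.48 -0.09]
seat 0.84 [298.2, 199.5] [0.617  0.0322 0.112 ]
bay_floor 0.64 [287.4, 183.2] [0.6155 0.0292 0.008 ]
pin_left 0.73 [306.5, 101.4] [0.6116 0.1464 0.137 ]
pin_right 0.69 [296.1, 289.7] [ 0.6208 -0.0789  0.137 ]
tin 0.68 [287.0, 155.2] [0.6112 0.0742 0.008 ]
tin 0.84 ((0.6105156540870667, 0.06642886996269226), 0.030365124344825745)
```

View pics/c.png

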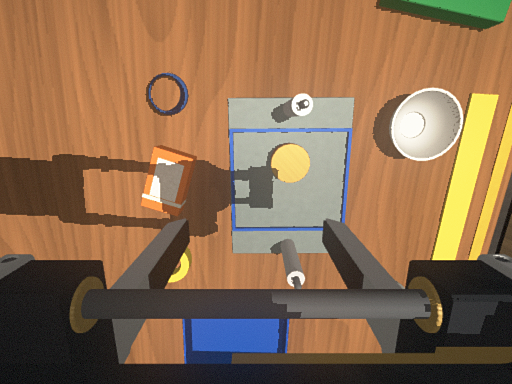

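Pins are at px (303,104) and (295,280). From them the caddy centre is (0.616, 0.034) with yaw about 2.3°, and the tin is at (0.6105, 0.066). Grasping the tin.

```bash
python3 -m jog '[{"delta_pos":[0.0075,0.0245,0],"rotation":[0,0,0],"fingers":0},{"delta_pos":[0.0075,0.0245,0],"rotation":[0,0,0],"fingers":0},{"delta_pos":[0,0,0.041],"rotation":[0,0,0],"fingers":0},{"delta_pos":[0,0,0.041],"rotation":[0,0,0],"fingers":0},{"delta_pos":[0,0,0.041],"rotation":[0,0,0],"fingers":0},{"delta_pos":[0,0,0.041],"rotation":[0,0,0],"fingers":0},{"delta_pos":[0,0,0.041],"rotation":[0,0,0],"fingers":0},{"delta_pos":[0,0,0.04],"rotation":[0,0,0],"fingers":0},{"delta_pos":[0,0,0],"rotation":[0,0,0],"fingers":0}]'
python3 -m jog '[{"delta_pos":[0,0,0],"rotation":[0,0,0],"fingers":255},{"delta_pos":[0,0,0],"rotation":[0,0,0],"fingers":255},{"delta_pos":[0,0,0],"rotation":[0,0,0],"fingers":255},{"delta_pos":[0,0,0],"rotation":[0,0,0],"fingers":255},{"delta_pos":[0,0,0],"rotation":[0,0,0],"fingers":255},{"delta_pos":[0,0,0],"rotation":[0,0,0],"fingers":255},{"delta_pos":[0,0,0],"rotation":[0,0,0],"fingers":255},{"delta_pos":[0,0,0],"rotation":[0,0,0],"fingers":255}]'
python3 -m jog '[{"delta_pos":[0,0,-0.04],"rotation":[0,0,0],"fingers":255},{"delta_pos":[0,0,-0.04],"rotation":[0,0,0],"fingers":255},{"delta_pos":[0,0,-0.04],"rotation":[0,0,0],"fingers":255},{"delta_pos":[0,0,-0.04],"rotation":[0,0,0],"fingers":255},{"delta_pos":[0,0,-0.04],"rotation":[0,0,0],"fingers":255},{"delta_pos":[0,0,0],"rotation":[0,0,0],"fingers":255}]'
python3 - <<'E'
from h import *
plan([.543,-.246,.215],Rdown(3));
E
```

```text
t: 4.8
tcp_pos: [0.6088, 0.0665, 0.011]
eef_rot: [[-0.051, 0.999, -0.005], [0.999, 0.051, -0.0], [0.0, -0.005, -1.0]]
force: [0.6, -0.3, 1.4]
opening: 0.094
gripper_force: 0.0
t: 5.6
tcp_pos: [0.6109, 0.0666, 0.0152]
eef_rot: [[-0.052, 0.999, 0.001], [0.999, 0.052, -0.0], [-0.0, 0.001, -1.0]]
force: [0.7, 0.3, 5.2]
opening: 0.0571
gripper_force: 30.0
t: 6.2
tcp_pos: [0.6135, 0.0667, 0.2202]
eef_rot: [[-0.052, 0.999, 0.011], [0.999, 0.052, -0.0], [-0.001, 0.011, -1.0]]
force: [1.2, -0.0, -1.0]
opening: 0.0567
gripper_force: 30.0
ROT total [ 0.6  0.  -0. ] n 1 [ 0.62  0.03 -0.04] | TRANS in old axes [-0.3086 -0.0866  0.0045] in new axes [-0.3086 -0.0868  0.0052] rows 7 per row new [-0.0441 -0.0124  0.0007]
```

```bash
python3 -m jog '[{"delta_pos":[-0.044,-0.0122,0],"rotation":[0,0,0],"fingers":255},{"delta_pos":[-0.044,-0.0122,0],"rotation":[0,0,0],"fingers":255},{"delta_pos":[-0.044,-0.0122,0],"rotation":[0,0,0],"fingers":255},{"delta_pos":[-0.044,-0.0122,0],"rotation":[0,0,0],"fingers":255},{"delta_pos":[-0.044,-0.0122,0],"rotation":[0,0,0],"fingers":255},{"delta_pos":[-0.044,-0.0122,0],"rotation":[0,0,0],"fingers":255},{"delta_pos":[-0.044,-0.0122,0],"rotation":[0,0,0],"fingers":255},{"delta_pos":[0,0,0],"rotation":[0,0,0],"fingers":255},{"delta_pos":[0,0,0],"rotation":[0,0,0],"fingers":255}]'
python3 -m jog '[{"delta_pos":[0,0,0.04],"rotation":[0,0,0],"fingers":255},{"delta_pos":[0,0,0.04],"rotation":[0,0,0],"fingers":255},{"delta_pos":[0,0,0.04],"rotation":[0,0,0],"fingers":255},{"delta_pos":[0,0,0.04],"rotation":[0,0,0],"fingers":255},{"delta_pos":[0,0,0.03],"rotation":[0,0,0],"fingers":255},{"delta_pos":[0,0,0],"rotation":[0,0,0],"fingers":255},{"delta_pos":[0,0,0],"rotation":[0,0,0],"fingers":255}]'
python3 - <<'E'
from h import *
save('t','d',np.vstack([ctrl.snapshot('scene')[100:260,120:340],ctrl.snapshot('top')[100:260,250:470]]))
E
```

```text
t: 7.1
tcp_pos: [0.5399, -0.2457, 0.2126]
eef_rot: [[-0.049, 0.999, -0.003], [0.999, 0.049, 0.002], [0.003, -0.003, -1.0]]
force: [-0.0, 0.9, -0.9]
opening: 0.0576
gripper_force: 3.0
t: 7.8
tcp_pos: [0.5412, -0.2439, 0.0243]
eef_rot: [[-0.053, 0.999, -0.001], [0.999, 0.053, 0.001], [0.001, -0.001, -1.0]]
force: [-0.1, -0.9, 0.1]
opening: 0.0573
gripper_force: 30.0
```

View pics/d.png

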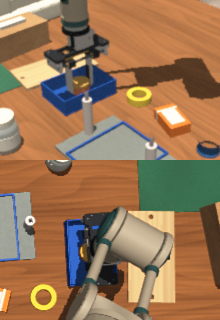

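The tin is held inside the basket. I'll lower it, release, then hover over the orange box.

```bash
python3 -m jog '[{"delta_pos":[0,0,0.006],"rotation":[0,0,0],"fingers":255},{"delta_pos":[0,0,0.003],"rotation":[0,0,0],"fingers":255},{"delta_pos":[0,0,0],"rotation":[0,0,0],"fingers":0},{"delta_pos":[0,0,0],"rotation":[0,0,0],"fingers":0},{"delta_pos":[0,0,0],"rotation":[0,0,0],"fingers":0},{"delta_pos":[0,0,0],"rotation":[0,0,0],"fingers":0},{"delta_pos":[0,0,-0.04],"rotation":[0,0,0],"fingers":0},{"delta_pos":[0,0,-0.05],"rotation":[0,0,0],"fingers":0},{"delta_pos":[0,0,-0.05],"rotation":[0,0,0],"fingers":0},{"delta_pos":[0,0,-0.05],"rotation":[0,0,0],"fingers":0},{"delta_pos":[0,0,-0.05],"rotation":[0,0,0],"fingers":0},{"delta_pos":[0,0,0],"rotation":[0,0,0],"fingers":0}]'
python3 - <<'E'
from h import *
plan([.42,-.02,.26],Rdown(-13));
E
```

```text
t: 9.1
tcp_pos: [0.5445, -0.2474, 0.2639]
eef_rot: [[-0.052, 0.999, 0.013], [0.999, 0.052, -0.008], [-0.009, 0.013, -1.0]]
force: [0.1, -0.3, 0.6]
opening: 0.0941
gripper_force: 0.0
ROT total [ 0.8  0.4 16. ] n 2 [0.41 0.2  7.98] | TRANS in old axes [ 0.2335 -0.1126  0.0003] in new axes [ 0.1936 -0.1725  0.0039] rows 6 per row new [ 0.0323 -0.0287  0.0006]
```

```bash
python3 -m jog '[{"delta_pos":[0,0,0],"rotation":[0,0,8],"fingers":0},{"delta_pos":[0,0,0],"rotation":[0,0,8],"fingers":0},{"delta_pos":[0.032,-0.0287,0],"rotation":[0,0,0],"fingers":0},{"delta_pos":[0.032,-0.0287,0],"rotation":[0,0,0],"fingers":0},{"delta_pos":[0.032,-0.0287,0],"rotation":[0,0,0],"fingers":0},{"delta_pos":[0.032,-0.0287,0],"rotation":[0,0,0],"fingers":0},{"delta_pos":[0.032,-0.0287,0],"rotation":[0,0,0],"fingers":0},{"delta_pos":[0.032,-0.0287,0],"rotation":[0,0,0],"fingers":0},{"delta_pos":[0,0,0],"rotation":[0,0,0],"fingers":0},{"delta_pos":[0,0,0],"rotation":[0,0,0],"fingers":0}]'
cat >> h.py <<'E'
def colbox(im,cam,P,lo,hi,z,roi=None):
    hsv=cv2.cvtColor(im,cv2.COLOR_RGB2HSV); m=cv2.inRange(hsv,lo,hi)
    if roi: k=np.zeros_like(m); k[roi[1]:roi[3],roi[0]:roi[2]]=1; m*=k
    return m
def boxfit(cam,P,n,z=.032):
    for r in ctrl.silhouettes(cam,n)[:3]:
        m=r['pixels'].astype(np.uint8); c=max(cv2.findContours(m,0,2)[0],key=cv2.contourArea)
        w=np.array([onz(cam,[float(v) for v in p[0]],z,P)[:2] for p in c],np.float32)
        R=cv2.minAreaRect(w); bp=cv2.boxPoints(R); e=bp[1]-bp[0]; g=bp[2]-bp[1]; l=e if np.hypot(*e)>np.hypot(*g) else g
        print(n,round(r['p'],2),np.round(r['uv']),'c',np.round(R[0],4),'sz',np.round(R[1],3),'long deg',round(np.degrees(np.arctan2(l[1],l[0]))%180,1))
E
python3 - <<'E'
from h import *
ctrl.snapshot('top'); 
for n in('tin',):
  for r in ctrl.find_in('top',n)[:2]: print('tin',r['p'],r['uv'],onz('top',r['uv'],.03))
P=ctrl.camera_params('wrist'); im=ctrl.snapshot('wrist'); save('w','e',im); boxfit('wrist',P,'box4')
E
```

```text
t: 10.1
tcp_pos: [0.4163, -0.0191, 0.2554]
eef_rot: [[0.224, 0.975, 0.001], [0.975, -0.224, -0.001], [-0.001, 0.001, -1.0]]
force: [0.7, -0.6, -0.0]
opening: 0.0939
gripper_force: 0.0
tin 0.95 [340.2, 192.3] [ 0.54074088 -0.25192346  0.03      ]
tin 0.67 [236.5, 229.9] [0.44597286 0.03574507 0.03      ]
box4 0.89 [252. 139.] c [0.427  0.0261] sz [0.098 0.062] long deg 75.3
```

View pics/e.png

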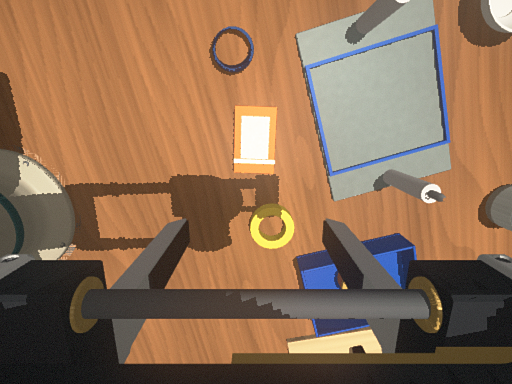

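The tin is in the basket at px (341,280). The orange box at px (255,140) is aligned with the tool, with its centre at (0.427, 0.026).

```bash
cat >> h.py <<'E'
def tcp(g,R,back=0): return np.array(g)+(.019-back)*R[:,2]
E
python3 - <<'E'
from h import *
R=Rdown(-14,-35); print(np.round(R,3)); g=[.427,.0261,.024]
plan(tcp(g,R,.1),R); plan(tcp(g,R),R)
E
```

```text
[[ 0.198  0.97  -0.139]
 [ 0.795 -0.242 -0.557]
 [-0.574  0.    -0.819]]
ROT total [  0.3 -35.    0.9] n 5 [ 0.05 -7.    0.17] | TRANS in old axes [ 0.0941 -0.0004  0.1648] in new axes [ 0.1715 -0.0019  0.0811] rows 4 per row new [ 0.0429 -0.0005  0.0203]
ROT total [  0.3 -35.    0.9] n 5 [ 0.05 -7.    0.17] | TRANS in old axes [ 0.0368 -0.0013  0.2467] in new axes [ 0.1715 -0.0019  0.1811] rows 6 per row new [ 0.0286 -0.0003  0.0302]
```

```bash
python3 -m jog '[{"delta_pos":[0,0,0],"rotation":[0,-7,0.2],"fingers":0},{"delta_pos":[0,0,0],"rotation":[0,-7,0.2],"fingers":0},{"delta_pos":[0,0,0],"rotation":[0,-7,0.2],"fingers":0},{"delta_pos":[0,0,0],"rotation":[0,-7,0.2],"fingers":0},{"delta_pos":[0,0,0],"rotation":[0,-7,0.1],"fingers":0},{"delta_pos":[0.0429,-0.0005,0.0203],"rotation":[0,0,0],"fingers":0},{"delta_pos":[0.0429,-0.0005,0.0203],"rotation":[0,0,0],"fingers":0},{"delta_pos":[0.0429,-0.0005,0.0203],"rotation":[0,0,0],"fingers":0},{"delta_pos":[0.0429,-0.0005,0.0203],"rotation":[0,0,0],"fingers":0},{"delta_pos":[0,0,0],"rotation":[0,0,0],"fingers":0},{"delta_pos":[0,0,0],"rotation":[0,0,0],"fingers":0}]'
python3 - <<'E'
from h import *
R=Rdown(-14,-35); g=[.427,.0261,.024]; print(np.round(ctrl.state()['qpos'],2))
plan(tcp(g,R),R)
E
```

```text
t: 11.4
tcp_pos: [0.4382, 0.0712, 0.0901]
eef_rot: [[0.198, 0.971, -0.137], [0.793, -0.24, -0.559], [-0.576, 0.002, -0.818]]
force: [0.4, 0.0, -0.1]
opening: 0.0939
gripper_force: 0.0
[ 0.41  0.43  1.78 -0.49  1.36  0.86]
ROT total [ 0.2  0.2 -0. ] n 1 [ 0.16  0.16 -0.  ] | TRANS in old axes [ 0.0002 -0.0003  0.0998] in new axes [-0.0001  0.      0.0998] rows 3 per row new [-0.      0.      0.0333]
```

```bash
python3 -m jog '[{"delta_pos":[0,0,0.034],"rotation":[0,0,0],"fingers":0},{"delta_pos":[0,0,0.034],"rotation":[0,0,0],"fingers":0},{"delta_pos":[0,0,0.032],"rotation":[0,0,0],"fingers":0},{"delta_pos":[0,0,0],"rotation":[0,0,0],"fingers":0},{"delta_pos":[0,0,0],"rotation":[0,0,0],"fingers":255},{"delta_pos":[0,0,0],"rotation":[0,0,0],"fingers":255},{"delta_pos":[0,0,0],"rotation":[0,0,0],"fingers":255},{"delta_pos":[0,0,0],"rotation":[0,0,0],"fingers":255},{"delta_pos":[0,0,0],"rotation":[0,0,0],"fingers":255},{"delta_pos":[0,0,0],"rotation":[0,0,0],"fingers":255},{"delta_pos":[0,0,0],"rotation":[0,0,0],"fingers":255}]'
python3 -m jog '[{"delta_pos":[-0.0287,0,-0.041],"rotation":[0,0,0],"fingers":255},{"delta_pos":[-0.0287,0,-0.041],"rotation":[0,0,0],"fingers":255},{"delta_pos":[-0.0287,0,-0.041],"rotation":[0,0,0],"fingers":255},{"delta_pos":[-0.0287,0,-0.041],"rotation":[0,0,0],"fingers":255},{"delta_pos":[0,0,0],"rotation":[0,0,0],"fingers":255},{"delta_pos":[0,0,0],"rotation":[0,0,0],"fingers":255}]'
python3 - <<'E'
from h import *
print(np.round(ctrl.state()['qpos'],2))
c=np.array([.6162,.0338]); y=np.radians(2.3); X=np.array([np.cos(y),np.sin(y)])
R0=Rdown(-14,0); plan([.43,.025,.24],R0)
R1=Rdown(-87.7,0);plan([0,0,0],R1,[0,0,0],R0)
R=Rdown(-87.7,55); g=[*(c+.04*X),.06]; plan(tcp(g,R),R)
E
```

```text
t: 12.5
tcp_pos: [0.4249, 0.0168, 0.0092]
eef_rot: [[0.199, 0.971, -0.133], [0.795, -0.24, -0.558], [-0.573, 0.005, -0.819]]
force: [0.0, 3.6, 6.4]
opening: 0.0599
gripper_force: 29.9
t: 13.1
tcp_pos: [0.4238, 0.017, 0.2089]
eef_rot: [[0.2, 0.971, -0.132], [0.796, -0.24, -0.556], [-0.572, 0.006, -0.82]]
force: [-0.5, 0.7, -1.2]
opening: 0.0597
gripper_force: 29.9
[ 0.33  0.26  1.71 -0.51  1.54  0.68]
ROT total [ 0.4 34.9  0. ] n 5 [0.08 6.98 0.  ] | TRANS in old axes [-0.0102  0.0043 -0.0307] in new axes [ 0.0092  0.004  -0.0311] rows 1 per row new [ 0.0092  0.004  -0.0311]
ROT total [ 0.   0.  73.7] n 9 [0.   0.   8.19] | TRANS in old axes [0. 0. 0.] in new axes [0. 0. 0.] rows 0 per row new [0. 0. 0.]
ROT total [-13.8  75.9  79.7] n 14 [-0.99  5.42  5.69] | TRANS in old axes [0.1562 0.2351 0.0877] in new axes [ 0.0116 -0.0091  0.2952] rows 7 per row new [ 0.0017 -0.0013  0.0422]
```

```bash
python3 -m jog '[{"delta_pos":[0,0,-0.04],"rotation":[0,7,0],"fingers":255},{"delta_pos":[0,0,0],"rotation":[0,7,0],"fingers":255},{"delta_pos":[0,0,0],"rotation":[0,7,0],"fingers":255},{"delta_pos":[0,0,0],"rotation":[0,7,0],"fingers":255},{"delta_pos":[0,0,0],"rotation":[0,7,0],"fingers":255},{"delta_pos":[0,0,0],"rotation":[0,0,8.2],"fingers":255},{"delta_pos":[0,0,0],"rotation":[0,0,8.2],"fingers":255},{"delta_pos":[0,0,0],"rotation":[0,0,8.2],"fingers":255},{"delta_pos":[0,0,0],"rotation":[0,0,8.2],"fingers":255},{"delta_pos":[0,0,0],"rotation":[0,0,8.2],"fingers":255},{"delta_pos":[0,0,0],"rotation":[0,0,8.2],"fingers":255},{"delta_pos":[0,0,0],"rotation":[0,0,8.2],"fingers":255}]'
python3 -m jog '[{"delta_pos":[0,0,0],"rotation":[0,0,8.2],"fingers":255},{"delta_pos":[0,0,0],"rotation":[0,0,8.2],"fingers":255},{"delta_pos":[0,0,0],"rotation":[0,7.8,0],"fingers":255},{"delta_pos":[0,0,0],"rotation":[0,7.8,0],"fingers":255},{"delta_pos":[0,0,0],"rotation":[0,7.8,0],"fingers":255},{"delta_pos":[0,0,0],"rotation":[0,7.8,0],"fingers":255},{"delta_pos":[0,0,0],"rotation":[0,7.8,0],"fingers":255},{"delta_pos":[0,0,0],"rotation":[0,7.8,0],"fingers":255},{"delta_pos":[0,0,0],"rotation":[0,7.8,0],"fingers":255},{"delta_pos":[0,0,0],"rotation":[0,0,0],"fingers":255},{"delta_pos":[0,0,0],"rotation":[0,0,0],"fingers":255}]'
python3 - <<'E'
from h import *
print(np.round(ctrl.state()['qpos'],2))
c=np.array([.6162,.0338]); y=np.radians(2.3); X=np.array([np.cos(y),np.sin(y)])
R=Rdown(-87.7,55); g=[*(c+.04*X),.2]; plan(tcp(g,R),R)
g[2]=.06; plan(tcp(g,R),R)
a=ctrl.snapshot('wrist'); b=ctrl.snapshot('scene');save('w','f',np.hstack([a[::2,::2],b[::2,::2]]) if 0 else np.vstack([cv2.resize(a,(384,288)),b[60:348,90:474]]))
E
```

```text
t: 14.3
tcp_pos: [0.4275, 0.0389, 0.2386]
eef_rot: [[0.949, 0.315, -0.002], [0.315, -0.949, -0.001], [-0.002, 0.0, -1.0]]
force: [-0.6, -0.4, -0.5]
opening: 0.0596
gripper_force: 29.9
t: 15.4
tcp_pos: [0.4291, 0.0474, 0.2384]
eef_rot: [[0.671, 0.061, 0.739], [0.029, -0.998, 0.056], [0.741, -0.016, -0.671]]
force: [0.3, -0.4, -0.2]
opening: 0.0598
gripper_force: 29.9
[-0.33 -0.39  2.36  0.68  0.48  0.69]
ROT total [-1.5  7.2  0. ] n 1 [-1.49  7.16  0.03] | TRANS in old axes [0.1258 0.0269 0.2119] in new axes [0.0984 0.0211 0.2265] rows 6 per row new [0.0164 0.0035 0.0378]
ROT total [-1.5  7.2  0. ] n 1 [-1.49  7.16  0.03] | TRANS in old axes [0.022  0.0291 0.3058] in new axes [-0.0163  0.0211  0.3068] rows 7 per row new [-0.0023  0.003   0.0438]
```

View pics/f.png

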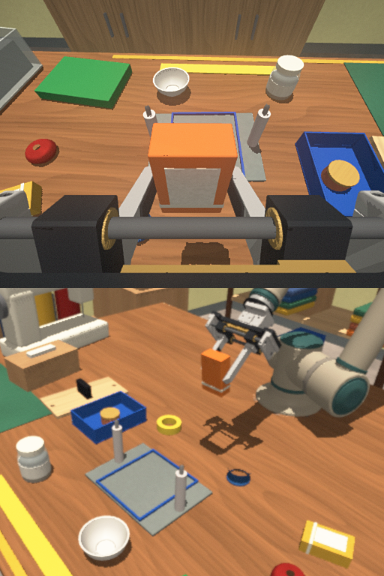

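The box is held upright in the gripper (still about 7° off) and the tin sits in the basket. Moving to a hover over the caddy.

```bash
python3 -m jog '[{"delta_pos":[0.0164,0.0035,0.0378],"rotation":[0,0,0],"fingers":255},{"delta_pos":[0.0164,0.0035,0.0378],"rotation":[0,0,0],"fingers":255},{"delta_pos":[0.0164,0.0035,0.0378],"rotation":[0,0,0],"fingers":255},{"delta_pos":[0,0,0],"rotation":[-0.7,3.6,0],"fingers":255},{"delta_pos":[0,0,0],"rotation":[-0.7,3.6,0],"fingers":255},{"delta_pos":[0.0164,0.0035,0.0378],"rotation":[0,0,0],"fingers":255},{"delta_pos":[0.0164,0.0035,0.0378],"rotation":[0,0,0],"fingers":255},{"delta_pos":[0.0164,0.0035,0.0378],"rotation":[0,0,0],"fingers":255},{"delta_pos":[0,0,0],"rotation":[0,0,0],"fingers":255},{"delta_pos":[0,0,0],"rotation":[0,0,0],"fingers":255}]'
python3 - <<'E'
from h import *
print(np.round(ctrl.state()['qpos'],2))
c=np.array([.6162,.0338]); y=np.radians(2.3); X=np.array([np.cos(y),np.sin(y)])
R=Rdown(-87.7,55); g=[*(c+.04*X),.2]; plan(tcp(g,R),R)
g[2]=.064; plan(tcp(g,R),R)
save('s','g',ctrl.snapshot('scene')[80:320,120:400])
E
```

```text
t: 16.5
tcp_pos: [0.6644, 0.0523, 0.1687]
eef_rot: [[0.633, 0.073, 0.771], [0.03, -0.997, 0.07], [0.774, -0.022, -0.633]]
force: [0.8, -0.5, -1.2]
opening: 0.0596
gripper_force: 29.9
[-0.12  0.17  2.19  2.08  0.19 -0.63]
ROT total [-2.2  4.3  0.2] n 1 [-2.25  4.32  0.16] | TRANS in old axes [ 0.0199  0.0163 -0.0084] in new axes [ 0.0205  0.0165 -0.0062] rows 1 per row new [ 0.0205  0.0165 -0.0062]
ROT total [-2.2  4.3  0.2] n 1 [-2.25  4.32  0.16] | TRANS in old axes [-0.0853  0.0192  0.0778] in new axes [-0.0909  0.0165  0.0718] rows 3 per row new [-0.0303  0.0055  0.0239]
```

View pics/g.png

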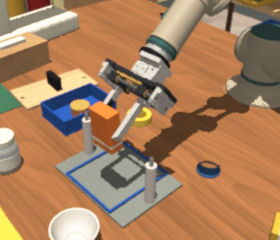

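```bash
python3 -m jog '[{"delta_pos":[0,0,0],"rotation":[-0.6,1.1,0],"fingers":255},{"delta_pos":[0,0,0],"rotation":[-0.6,1.1,0],"fingers":255},{"delta_pos":[0,0,0],"rotation":[-0.6,1.1,0],"fingers":255},{"delta_pos":[0,0,0],"rotation":[-0.6,1.1,0],"fingers":255},{"delta_pos":[0.02,0.0165,-0.006],"rotation":[0,0,0],"fingers":255},{"delta_pos":[0,0,0],"rotation":[0,0,0],"fingers":255},{"delta_pos":[0,0,0],"rotation":[0,0,0],"fingers":255}]'
cat > p1.py <<'E'
from h import *
import sys
print(np.round(ctrl.state()['qpos'],2))
c=np.array([.6162,.0338]); y=np.radians(2.3); X=np.array([np.cos(y),np.sin(y)])
R=Rdown(-87.7,55)
for z in map(float,sys.argv[2:]): print(z); plan(tcp([*(c+float(sys.argv[1])*X),z],R),R)
E
python3 p1.py .04 .2 .1 .065
```

```text
t: 17.25
tcp_pos: [0.6689, 0.0385, 0.1882]
eef_rot: [[0.569, 0.04, 0.822], [0.025, -0.999, 0.031], [0.822, 0.003, -0.569]]
force: [0.6, 0.4, -1.2]
opening: 0.0602
gripper_force: 29.9
[-0.12  0.16  2.23  2.56  0.24 -1.1 ]
0.2
ROT total [ 0.1 -0.3  0.2] n 1 [ 0.12 -0.31  0.15] | TRANS in old axes [0.0022 0.0026 0.0017] in new axes [0.0023 0.0026 0.0017] rows 1 per row new [0.0023 0.0026 0.0017]
0.1
ROT total [ 0.1 -0.3  0.2] n 1 [ 0.12 -0.31  0.15] | TRANS in old axes [-0.08    0.0023  0.0586] in new axes [-0.0797  0.0026  0.0591] rows 3 per row new [-0.0266  0.0009  0.0197]
0.065
ROT total [ 0.1 -0.3  0.2] n 1 [ 0.12 -0.31  0.15] | TRANS in old axes [-0.1088  0.0022  0.0786] in new axes [-0.1083  0.0026  0.0791] rows 3 per row new [-0.0361  0.0009  0.0264]
```

```bash
python3 -m jog '[{"delta_pos":[-0.027,0.001,0.0195],"rotation":[0,0,0],"fingers":255},{"delta_pos":[-0.027,0.001,0.0195],"rotation":[0,0,0],"fingers":255},{"delta_pos":[-0.027,0.001,0.0195],"rotation":[0,0,0],"fingers":255},{"delta_pos":[-0.014,0,0.01],"rotation":[0,0,0],"fingers":255},{"delta_pos":[-0.013,0,0.01],"rotation":[0,0,0],"fingers":255},{"delta_pos":[0,0,0],"rotation":[0,0,0],"fingers":255},{"delta_pos":[0,0,0],"rotation":[0,0,0],"fingers":255}]'
python3 p1.py .04 .06 .057 .056
```

```text
t: 17.95
tcp_pos: [0.672, 0.0355, 0.0533]
eef_rot: [[0.571, 0.04, 0.82], [0.025, -0.999, 0.031], [0.821, 0.003, -0.571]]
force: [0.4, -0.1, -1.4]
opening: 0.06
gripper_force: 29.9
[-0.13  0.47  2.39  2.92  0.69 -1.5 ]
0.06
ROT total [ 0.1 -0.2  0.1] n 1 [ 0.1  -0.16  0.11] | TRANS in old axes [-0.0036 -0.0005  0.0022] in new axes [-0.0036 -0.0005  0.0023] rows 1 per row new [-0.0036 -0.0005  0.0023]
0.057
ROT total [ 0.1 -0.2  0.1] n 1 [ 0.1  -0.16  0.11] | TRANS in old axes [-0.0061 -0.0005  0.004 ] in new axes [-0.0061 -0.0005  0.004 ] rows 1 per row new [-0.0061 -0.0005  0.004 ]
0.056
ROT total [ 0.1 -0.2  0.1] n 1 [ 0.1  -0.16  0.11] | TRANS in old axes [-0.0069 -0.0005  0.0045] in new axes [-0.0069 -0.0005  0.0045] rows 1 per row new [-0.0069 -0.0005  0.0045]
```

```bash
python3 -m jog '[{"delta_pos":[-0.0025,0,0.0015],"rotation":[0,0,0],"fingers":255},{"delta_pos":[-0.0025,0,0.0015],"rotation":[0,0,0],"fingers":255},{"delta_pos":[-0.0015,0,0.001],"rotation":[0,0,0],"fingers":255},{"delta_pos":[0,0,0],"rotation":[0,0,0],"fingers":255},{"delta_pos":[0,0,0],"rotation":[0,0,0],"fingers":255}]'
python3 p1.py .04 .056
python3 - <<'E'
from h import *
save('s','i',cv2.resize(ctrl.snapshot('scene')[160:300,160:330],None,fx=2.5,fy=2.5))
E
```

```text
t: 18.45
tcp_pos: [0.6726, 0.0354, 0.0476]
eef_rot: [[0.567, 0.04, 0.823], [0.025, -0.999, 0.031], [0.823, 0.003, -0.568]]
force: [-2.8, 0.5, 4.1]
opening: 0.06
gripper_force: 29.9
[-0.13  0.49  2.39  2.93  0.72 -1.51]
0.056
ROT total [ 0.1 -0.4  0.1] n 1 [ 0.09 -0.4   0.12] | TRANS in old axes [-0.0025 -0.0007  0.0007] in new axes [-0.0025 -0.0007  0.0007] rows 1 per row new [-0.0025 -0.0007  0.0007]
```

View pics/i.png

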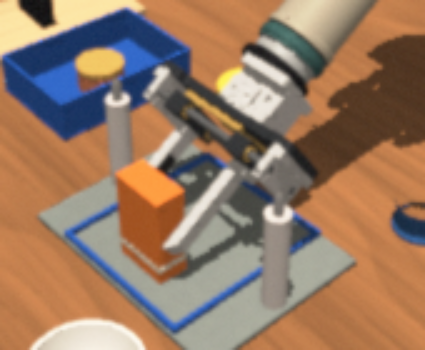

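The orange box stands on the floor inside the rim, upright and in contact. Releasing and backing off along the tool axis.

```bash
python3 -m jog '[{"delta_pos":[0,0,0],"rotation":[0,0,0],"fingers":60},{"delta_pos":[0,0,0],"rotation":[0,0,0],"fingers":60},{"delta_pos":[0,0,0],"rotation":[0,0,0],"fingers":0},{"delta_pos":[0,0,0],"rotation":[0,0,0],"fingers":0},{"delta_pos":[0,0,0],"rotation":[0,0,0],"fingers":0},{"delta_pos":[0,0,-0.02],"rotation":[0,0,0],"fingers":0},{"delta_pos":[0,0,-0.03],"rotation":[0,0,0],"fingers":0},{"delta_pos":[0,0,-0.04],"rotation":[0,0,0],"fingers":0},{"delta_pos":[0.02,0,-0.04],"rotation":[0,0,0],"fingers":0},{"delta_pos":[0.03,0,-0.03],"rotation":[0,0,0],"fingers":0},{"delta_pos":[0.03,0,-0.03],"rotation":[0,0,0],"fingers":0},{"delta_pos":[0,0,0],"rotation":[0,0,0],"fingers":0}]'
python3 - <<'E'
from h import *
im=ctrl.snapshot('wrist'); b=ctrl.snapshot('scene'); print(np.round(ctrl.state()['qpos'],2))
save('s','j',np.vstack([cv2.resize(b[160:300,160:330],(425,350)), cv2.resize(im,(400,300))[:,:].copy() if 0 else cv2.resize(im,(425,240))]))
boxfit('scene',None,'box4')
a=-87.7
plan([.45,.05,.26],Rdown(25)); plan([.40,.36,.26],Rdown(25))
E
```

```text
t: 19.7
tcp_pos: [0.5676, 0.0385, 0.197]
eef_rot: [[0.565, 0.056, 0.823], [0.026, -0.998, 0.05], [0.825, -0.007, -0.566]]
force: [-0.1, -0.3, -0.7]
opening: 0.0942
gripper_force: 0.0
[-0.21 -0.    2.4   2.3   0.3  -0.9 ]
box4 0.88 [220. 247.] c [0.6453 0.0095] sz [0.164 0.066] long deg 60.6
box4 0.7 [416. 316.] c [0.456  0.4176] sz [0.09  0.097] long deg 112.4
ROT total [  52.8  -36.4 -102.3] n 15 [ 3.52 -2.43 -6.82] | TRANS in old axes [-0.0099 -0.0186 -0.1339] in new axes [ 0.0597 -0.1004 -0.0689] rows 3 per row new [ 0.0199 -0.0335 -0.023 ]
ROT total [  52.8  -36.4 -102.3] n 15 [ 3.52 -2.43 -6.82] | TRANS in old axes [-0.032  -0.3308 -0.1595] in new axes [ 0.3618 -0.0147 -0.0689] rows 8 per row new [ 0.0452 -0.0018 -0.0086]
```

View pics/j.png

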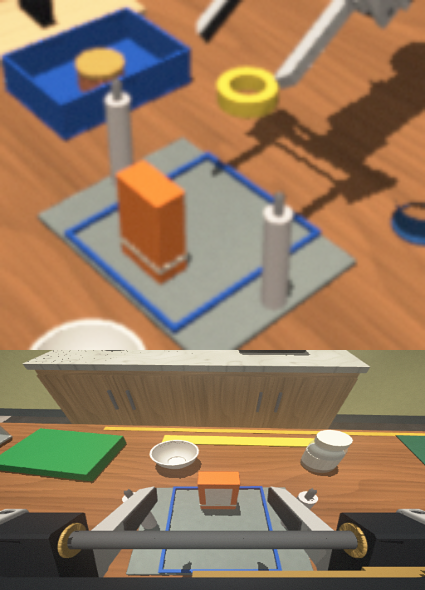

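Orange box left standing cleanly. Untilting and going to the yellow box.

```bash
python3 -m jog '[{"delta_pos":[0.03,0,-0.02],"rotation":[0,-5,0],"fingers":0},{"delta_pos":[0,0,0],"rotation":[0,-5,0],"fingers":0},{"delta_pos":[0,0,0],"rotation":[0,-5,0],"fingers":0},{"delta_pos":[0,0,0],"rotation":[0,-5,0],"fingers":0},{"delta_pos":[0,0,0],"rotation":[0,-5,0],"fingers":0},{"delta_pos":[0,0,0],"rotation":[0,-5,0],"fingers":0},{"delta_pos":[0,0,0],"rotation":[0,-5,0],"fingers":0},{"delta_pos":[0,0,0],"rotation":[0,-5,0],"fingers":0},{"delta_pos":[0,0,0],"rotation":[0,-5,0],"fingers":0},{"delta_pos":[0,0,0],"rotation":[0,-5,0],"fingers":0},{"delta_pos":[0,0,0],"rotation":[0,-5,0],"fingers":0},{"delta_pos":[0,0,0],"rotation":[0,0,0],"fingers":0}]'
python3 - <<'E'
from h import *
print(np.round(ctrl.state()['qpos'],2))
plan([.45,.35,.26],Rdown(25))
E
```

```text
t: 21.05
tcp_pos: [0.5722, 0.0824, 0.1972]
eef_rot: [[0.909, 0.143, 0.392], [0.097, -0.986, 0.135], [0.406, -0.085, -0.91]]
force: [0.5, 0.6, 0.3]
opening: 0.0939
gripper_force: 0.0
[-0.09  0.07  1.88  0.24  0.81  1.22]
ROT total [  19.1  -21.1 -105.9] n 13 [ 1.47 -1.62 -8.15] | TRANS in old axes [-0.0597 -0.2866 -0.0689] in new axes [ 0.2941  0.0024 -0.0628] rows 7 per row new [ 0.042   0.0003 -0.009 ]
```

```bash
python3 -m jog '[{"delta_pos":[0,0,0],"rotation":[1.5,-1.6,-8.1],"fingers":0},{"delta_pos":[0,0,0],"rotation":[1.5,-1.6,-8.1],"fingers":0},{"delta_pos":[0,0,0],"rotation":[1.5,-1.6,-8.1],"fingers":0},{"delta_pos":[0,0,0],"rotation":[1.5,-1.6,-8.1],"fingers":0},{"delta_pos":[0,0,0],"rotation":[1.5,-1.6,-8.1],"fingers":0},{"delta_pos":[0,0,0],"rotation":[1.5,-1.6,-8.1],"fingers":0},{"delta_pos":[0,0,0],"rotation":[1.5,-1.6,-8.1],"fingers":0},{"delta_pos":[0,0,0],"rotation":[1.5,-1.6,-8.1],"fingers":0},{"delta_pos":[0,0,0],"rotation":[1.5,-1.6,-8.1],"fingers":0},{"delta_pos":[0,0,0],"rotation":[1.5,-1.6,-8.1],"fingers":0},{"delta_pos":[0,0,0],"rotation":[1.5,-1.6,-8.1],"fingers":0},{"delta_pos":[0,0,0],"rotation":[1.5,-1.6,-8.1],"fingers":0}]'
python3 -m jog '[{"delta_pos":[0,0,0],"rotation":[1.5,-1.6,-8.1],"fingers":0},{"delta_pos":[0.042,0,-0.009],"rotation":[0,0,0],"fingers":0},{"delta_pos":[0.042,0,-0.009],"rotation":[0,0,0],"fingers":0},{"delta_pos":[0.042,0,-0.009],"rotation":[0,0,0],"fingers":0},{"delta_pos":[0.042,0,-0.009],"rotation":[0,0,0],"fingers":0},{"delta_pos":[0.042,0,-0.009],"rotation":[0,0,0],"fingers":0},{"delta_pos":[0.042,0,-0.009],"rotation":[0,0,0],"fingers":0},{"delta_pos":[0.042,0,-0.009],"rotation":[0,0,0],"fingers":0},{"delta_pos":[0,0,0],"rotation":[0,0,0],"fingers":0},{"delta_pos":[0,0,0],"rotation":[0,0,0],"fingers":0}]'
python3 - <<'E'
from h import *
print(np.round(ctrl.state()['qpos'],2))
P=ctrl.camera_params('wrist'); im=ctrl.snapshot('wrist'); save('w','k',im); boxfit('wrist',P,'box2')
E
```

```text
t: 22.25
tcp_pos: [0.5677, 0.0827, 0.1954]
eef_rot: [[-0.287, 0.958, 0.006], [0.957, 0.287, 0.045], [0.041, 0.019, -0.999]]
force: [-0.4, -0.4, -0.2]
opening: 0.0938
gripper_force: 0.0
t: 23.25
tcp_pos: [0.4465, 0.3495, 0.2614]
eef_rot: [[-0.416, 0.909, -0.007], [0.909, 0.416, 0.007], [0.009, -0.004, -1.0]]
force: [0.6, 0.1, 0.3]
opening: 0.094
gripper_force: 0.0
[0.53 0.24 1.42 0.01 1.49 0.1 ]
box2 0.73 [274. 137.] c [0.4462 0.4111] sz [0.06  0.095] long deg 113.6
```

View pics/k.png

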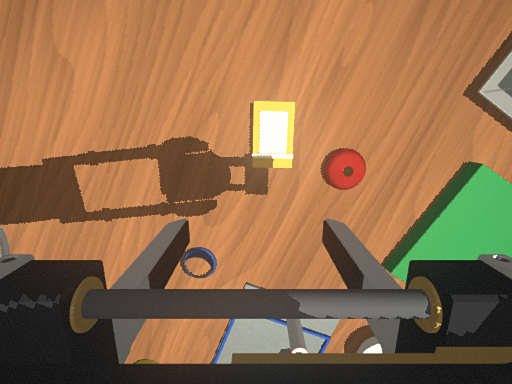

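The yellow box is at px (273,134), with centre (0.446, 0.411) and long axis at 113.6°. The cushion at px (345,170) leaves room.

Run:
```python
from h import *
R=Rdown(23.6,-35); g=[.4462,.4111,.024]
plan(tcp(g,R,.1),R); plan(tcp(g,R),R)
```

```text
ROT total [  0.1 -35.5   0.8] n 5 [ 0.01 -7.09  0.16] | TRANS in old axes [0.1031 0.0259 0.1722] in new axes [0.1843 0.0239 0.0803] rows 5 per row new [0.0369 0.0048 0.0161]
ROT total [  0.1 -35.5   0.8] n 5 [ 0.01 -7.09  0.16] | TRANS in old axes [0.0451 0.0253 0.2537] in new axes [0.1843 0.0239 0.1803] rows 6 per row new [0.0307 0.004  0.03  ]
```

```bash
python3 -m jog '[{"delta_pos":[0,0,0],"rotation":[0,-7.1,0.2],"fingers":0},{"delta_pos":[0,0,0],"rotation":[0,-7.1,0.2],"fingers":0},{"delta_pos":[0,0,0],"rotation":[0,-7.1,0.2],"fingers":0},{"delta_pos":[0,0,0],"rotation":[0,-7.1,0.2],"fingers":0},{"delta_pos":[0,0,0],"rotation":[0,-7.1,0],"fingers":0},{"delta_pos":[0.0369,0.0048,0.016],"rotation":[0,0,0],"fingers":0},{"delta_pos":[0.0369,0.0048,0.016],"rotation":[0,0,0],"fingers":0},{"delta_pos":[0.0369,0.0048,0.016],"rotation":[0,0,0],"fingers":0},{"delta_pos":[0.0369,0.0048,0.016],"rotation":[0,0,0],"fingers":0},{"delta_pos":[0.0369,0.0048,0.016],"rotation":[0,0,0],"fingers":0},{"delta_pos":[0,0,0],"rotation":[0,0,0],"fingers":0},{"delta_pos":[0,0,0],"rotation":[0,0,0],"fingers":0}]'
python3 - <<'E'
from h import *
R=Rdown(23.6,-35); g=[.4462,.4111,.024]
plan(tcp(g,R),R)
E
```

```text
t: 24.55
tcp_pos: [0.4294, 0.4532, 0.0915]
eef_rot: [[-0.326, 0.917, 0.23], [0.749, 0.399, -0.528], [-0.576, 0.001, -0.817]]
force: [-0.0, 0.2, 0.0]
opening: 0.094
gripper_force: 0.0
ROT total [-0.   0.2 -0.1] n 1 [-0.02  0.2  -0.08] | TRANS in old axes [ 0.0019 -0.0014  0.1003] in new axes [ 0.0016 -0.0015  0.1003] rows 3 per row new [ 0.0005 -0.0005  0.0334]
```

```bash
python3 -m jog '[{"delta_pos":[0.001,-0.0005,0.034],"rotation":[0,0,0],"fingers":0},{"delta_pos":[0,-0.0005,0.034],"rotation":[0,0,0],"fingers":0},{"delta_pos":[0,-0.0005,0.032],"rotation":[0,0,0],"fingers":0},{"delta_pos":[0,0,0],"rotation":[0,0,0],"fingers":0},{"delta_pos":[0,0,0],"rotation":[0,0,0],"fingers":255},{"delta_pos":[0,0,0],"rotation":[0,0,0],"fingers":255},{"delta_pos":[0,0,0],"rotation":[0,0,0],"fingers":255},{"delta_pos":[0,0,0],"rotation":[0,0,0],"fingers":255},{"delta_pos":[0,0,0],"rotation":[0,0,0],"fingers":255},{"delta_pos":[0,0,0],"rotation":[0,0,0],"fingers":255},{"delta_pos":[0,0,0],"rotation":[0,0,0],"fingers":255}]'
python3 -m jog '[{"delta_pos":[-0.0287,0,-0.041],"rotation":[0,0,0],"fingers":255},{"delta_pos":[-0.0287,0,-0.041],"rotation":[0,0,0],"fingers":255},{"delta_pos":[-0.0287,0,-0.041],"rotation":[0,0,0],"fingers":255},{"delta_pos":[-0.0287,0,-0.041],"rotation":[0,0,0],"fingers":255},{"delta_pos":[-0.0287,0,-0.041],"rotation":[0,0,0],"fingers":255},{"delta_pos":[0,0,0],"rotation":[0,7,0],"fingers":255},{"delta_pos":[0,0,0],"rotation":[0,7,0],"fingers":255},{"delta_pos":[0,0,0],"rotation":[0,7,0],"fingers":255},{"delta_pos":[0,0,0],"rotation":[0,7,0],"fingers":255},{"delta_pos":[0,0,0],"rotation":[0,7,0],"fingers":255},{"delta_pos":[0,0,0],"rotation":[0,0,0],"fingers":255}]'
python3 - <<'E'
from h import *
print(np.round(ctrl.state()['qpos'],2))
plan([.50,.04,.26],Rdown(-87.7))
E
```

```text
t: 25.65
tcp_pos: [0.4502, 0.4034, 0.0108]
eef_rot: [[-0.326, 0.916, 0.233], [0.751, 0.4, -0.525], [-0.574, 0.004, -0.819]]
force: [-1.3, 1.9, 5.5]
opening: 0.0597
gripper_force: 30.0
t: 26.75
tcp_pos: [0.4511, 0.3992, 0.2605]
eef_rot: [[-0.395, 0.919, 0.005], [0.919, 0.395, 0.001], [-0.001, 0.005, -1.0]]
force: [0.5, 0.3, -1.8]
opening: 0.0597
gripper_force: 30.0
[ 0.61  0.29  1.35 -0.    1.5   0.2 ]
ROT total [  0.3  -0.2 111. ] n 14 [ 0.02 -0.01  7.93] | TRANS in old axes [-0.3493 -0.097   0.0005] in new axes [0.0344 0.3609 0.0005] rows 8 per row new [0.0043 0.0451 0.0001]
```

```bash
python3 -m jog '[{"delta_pos":[-0.0437,-0.0121,0],"rotation":[0,0,0],"fingers":255},{"delta_pos":[-0.0437,-0.0121,0],"rotation":[0,0,0],"fingers":255},{"delta_pos":[-0.0437,-0.0121,0],"rotation":[0,0,0],"fingers":255},{"delta_pos":[-0.0437,-0.0121,0],"rotation":[0,0,0],"fingers":255},{"delta_pos":[-0.0437,-0.0121,0],"rotation":[0,0,0],"fingers":255},{"delta_pos":[-0.0437,-0.0121,0],"rotation":[0,0,0],"fingers":255},{"delta_pos":[-0.0437,-0.0121,0],"rotation":[0,0,0],"fingers":255},{"delta_pos":[-0.0437,-0.0121,0],"rotation":[0,0,0],"fingers":255}]'
python3 -m jog '[{"delta_pos":[0,0,0],"rotation":[0,0,7.9],"fingers":255},{"delta_pos":[0,0,0],"rotation":[0,0,7.9],"fingers":255},{"delta_pos":[0,0,0],"rotation":[0,0,7.9],"fingers":255},{"delta_pos":[0,0,0],"rotation":[0,0,7.9],"fingers":255},{"delta_pos":[0,0,0],"rotation":[0,0,7.9],"fingers":255},{"delta_pos":[0,0,0],"rotation":[0,0,7.9],"fingers":255},{"delta_pos":[0,0,0],"rotation":[0,0,7.9],"fingers":255},{"delta_pos":[0,0,0],"rotation":[0,0,7.9],"fingers":255},{"delta_pos":[0,0,0],"rotation":[0,0,7.9],"fingers":255},{"delta_pos":[0,0,0],"rotation":[0,0,7.9],"fingers":255},{"delta_pos":[0,0,0],"rotation":[0,0,7.9],"fingers":255},{"delta_pos":[0,0,0],"rotation":[0,0,7.9],"fingers":255}]'
python3 -m jog '[{"delta_pos":[0,0,0],"rotation":[0,0,7.9],"fingers":255},{"delta_pos":[0,0,0],"rotation":[0,0,7.9],"fingers":255},{"delta_pos":[0,0,0],"rotation":[0,5,0],"fingers":255},{"delta_pos":[0,0,0],"rotation":[0,5,0],"fingers":255},{"delta_pos":[0,0,0],"rotation":[0,5,0],"fingers":255},{"delta_pos":[0,0,0],"rotation":[0,5,0],"fingers":255},{"delta_pos":[0,0,0],"rotation":[0,5,0],"fingers":255},{"delta_pos":[0,0,0],"rotation":[0,5,0],"fingers":255},{"delta_pos":[0,0,0],"rotation":[0,5,0],"fingers":255},{"delta_pos":[0,0,0],"rotation":[0,0,0],"fingers":255}]'
python3 p1.py -.045 .25
```

```text
t: 27.55
tcp_pos: [0.5005, 0.0424, 0.2593]
eef_rot: [[-0.402, 0.916, 0.002], [0.916, 0.402, -0.001], [-0.002, 0.002, -1.0]]
force: [0.4, -0.1, -1.4]
opening: 0.06
gripper_force: 30.0
t: 28.75
tcp_pos: [0.5005, 0.0442, 0.2591]
eef_rot: [[0.948, 0.318, 0.002], [0.318, -0.948, -0.001], [0.001, 0.002, -1.0]]
force: [1.1, -0.3, -0.7]
opening: 0.0599
gripper_force: 30.0
t: 29.75
tcp_pos: [0.4959, 0.0449, 0.2559]
eef_rot: [[0.82, 0.054, 0.569], [0.043, -0.999, 0.032], [0.57, -0.001, -0.821]]
force: [-0.1, 0.3, -1.9]
opening: 0.06
gripper_force: 30.0
[-0.14 -0.19  2.05  0.17  0.69  1.28]
0.25
ROT total [-0.6 20.2  0.5] n 3 [-0.21  6.74  0.17] | TRANS in old axes [0.0644 0.0172 0.0651] in new axes [0.0381 0.0159 0.0836] rows 2 per row new [0.019  0.008  0.0418]
```

```bash
python3 -m jog '[{"delta_pos":[0.03,0.008,0.032],"rotation":[0,0,0],"fingers":255},{"delta_pos":[0.03,0.008,0.032],"rotation":[0,0,0],"fingers":255},{"delta_pos":[0,0,0],"rotation":[0,2.5,0],"fingers":255},{"delta_pos":[0,0,0],"rotation":[0,2.5,0],"fingers":255},{"delta_pos":[0,0,0],"rotation":[0,2.5,0],"fingers":255},{"delta_pos":[0,0,0],"rotation":[0,2.5,0],"fingers":255},{"delta_pos":[0,0,0],"rotation":[0,2.5,0],"fingers":255},{"delta_pos":[0,0,0],"rotation":[0,2.5,0],"fingers":255},{"delta_pos":[0,0,0],"rotation":[0,2.5,0],"fingers":255},{"delta_pos":[0,0,0],"rotation":[0,2.5,0],"fingers":255},{"delta_pos":[0,0,0],"rotation":[0,0,0],"fingers":255},{"delta_pos":[0,0,0],"rotation":[0,0,0],"fingers":255}]'
python3 p1.py -.045 .2
```

```text
t: 30.95
tcp_pos: [0.5892, 0.0367, 0.2428]
eef_rot: [[0.601, 0.062, 0.797], [0.032, -0.998, 0.054], [0.798, -0.007, -0.602]]
force: [-0.4, -0.3, -1.0]
opening: 0.0597
gripper_force: 30.0
[-0.2  -0.07  2.24  1.28  0.22  0.15]
0.2
ROT total [-1.3  2.   0.4] n 1 [-1.26  2.02  0.45] | TRANS in old axes [-0.0445  0.0042  0.0302] in new axes [-0.0455  0.0039  0.0287] rows 2 per row new [-0.0227  0.002   0.0144]
```

```bash
python3 -m jog '[{"delta_pos":[0,0,0],"rotation":[-0.6,1,0.2],"fingers":255},{"delta_pos":[0,0,0],"rotation":[-0.6,1,0.2],"fingers":255},{"delta_pos":[-0.011,0.001,0.007],"rotation":[0,0,0],"fingers":255},{"delta_pos":[-0.011,0.001,0.007],"rotation":[0,0,0],"fingers":255},{"delta_pos":[-0.011,0.001,0.007],"rotation":[0,0,0],"fingers":255},{"delta_pos":[-0.011,0.001,0.007],"rotation":[0,0,0],"fingers":255},{"delta_pos":[0,0,0],"rotation":[0,0,0],"fingers":255},{"delta_pos":[0,0,0],"rotation":[0,0,0],"fingers":255}]'
python3 p1.py -.045 .2 .15 .065
```

```text
t: 31.75
tcp_pos: [0.5869, 0.0325, 0.1926]
eef_rot: [[0.573, 0.041, 0.819], [0.024, -0.999, 0.034], [0.819, 0.0, -0.573]]
force: [0.9, -0.1, -0.7]
opening: 0.0601
gripper_force: 30.0
[-0.19  0.03  2.37  2.38  0.27 -0.96]
0.2
ROT total [-0. -0.  0.] n 1 [-0.05 -0.03  0.04] | TRANS in old axes [-0.0029 -0.0001  0.0019] in new axes [-0.0029 -0.0001  0.0019] rows 1 per row new [-0.0029 -0.0001  0.0019]
0.15
ROT total [-0. -0.  0.] n 1 [-0.05 -0.03  0.04] | TRANS in old axes [-0.0439 -0.0001  0.0306] in new axes [-0.0439 -0.0001  0.0306] rows 2 per row new [-0.0219 -0.0001  0.0153]
0.065
ROT total [-0. -0.  0.] n 1 [-0.05 -0.03  0.04] | TRANS in old axes [-1.135e-01 -1.000e-04  7.930e-02] in new axes [-1.135e-01 -1.000e-04  7.930e-02] rows 3 per row new [-0.0378 -0.      0.0264]
```

```bash
python3 -m jog '[{"delta_pos":[-0.0225,0,0.0158],"rotation":[0,0,0],"fingers":255},{"delta_pos":[-0.0225,0,0.0158],"rotation":[0,0,0],"fingers":255},{"delta_pos":[-0.0225,0,0.0158],"rotation":[0,0,0],"fingers":255},{"delta_pos":[-0.0225,0,0.0158],"rotation":[0,0,0],"fingers":255},{"delta_pos":[-0.0225,0,0.0158],"rotation":[0,0,0],"fingers":255},{"delta_pos":[0,0,0],"rotation":[0,0,0],"fingers":255},{"delta_pos":[0,0,0],"rotation":[0,0,0],"fingers":255}]'
python3 p1.py -.045 .056
```

```text
t: 32.45
tcp_pos: [0.5872, 0.0327, 0.0547]
eef_rot: [[0.573, 0.041, 0.819], [0.022, -0.999, 0.035], [0.819, -0.001, -0.573]]
force: [0.2, -0.7, -0.4]
opening: 0.0598
gripper_force: 30.0
[-0.19  0.45  2.58  2.89  0.86 -1.54]
0.056
ROT total [-0.1 -0.  -0. ] n 1 [-0.1  -0.02 -0.03] | TRANS in old axes [-0.0081  0.0001  0.0051] in new axes [-0.0081  0.0001  0.0051] rows 1 per row new [-0.0081  0.0001  0.0051]
```

```bash
python3 -m jog '[{"delta_pos":[-0.003,0,0.002],"rotation":[0,0,0],"fingers":255},{"delta_pos":[-0.002,0,0.0014],"rotation":[0,0,0],"fingers":255},{"delta_pos":[-0.0015,0,0.001],"rotation":[0,0,0],"fingers":255},{"delta_pos":[0,0,0],"rotation":[0,0,0],"fingers":255},{"delta_pos":[0,0,0],"rotation":[0,0,0],"fingers":255}]'
python3 p1.py -.045 .056
```

```text
t: 32.95
tcp_pos: [0.5862, 0.0321, 0.0478]
eef_rot: [[0.571, 0.04, 0.82], [0.023, -0.999, 0.032], [0.82, 0.0, -0.572]]
force: [-1.5, 0.7, 1.9]
opening: 0.0597
gripper_force: 30.0
[-0.19  0.48  2.6   2.9   0.9  -1.55]
0.056
ROT total [ 0.  -0.1  0. ] n 1 [ 0.03 -0.13  0.01] | TRANS in old axes [-0.0019 -0.0005  0.002 ] in new axes [-0.0019 -0.0005  0.002 ] rows 1 per row new [-0.0019 -0.0005  0.002 ]
```

```bash
python3 -m jog '[{"delta_pos":[-0.0004,0,0.0004],"rotation":[0,0,0],"fingers":60},{"delta_pos":[0,0,0],"rotation":[0,0,0],"fingers":60},{"delta_pos":[0,0,0],"rotation":[0,0,0],"fingers":0},{"delta_pos":[0,0,0],"rotation":[0,0,0],"fingers":0},{"delta_pos":[0,0,0],"rotation":[0,0,0],"fingers":0},{"delta_pos":[0,0,-0.02],"rotation":[0,0,0],"fingers":0},{"delta_pos":[0,0,-0.03],"rotation":[0,0,0],"fingers":0},{"delta_pos":[0,0,-0.04],"rotation":[0,0,0],"fingers":0},{"delta_pos":[0.02,0,-0.04],"rotation":[0,0,0],"fingers":0},{"delta_pos":[0.03,0,-0.03],"rotation":[0,0,0],"fingers":0},{"delta_pos":[0.03,0,-0.03],"rotation":[0,0,0],"fingers":0},{"delta_pos":[0,0,0],"rotation":[0,0,0],"fingers":0}]'
python3 -m jog '[{"delta_pos":[0.03,0,0],"rotation":[0,-5,0],"fingers":0},{"delta_pos":[0.03,0,0],"rotation":[0,-5,0],"fingers":0},{"delta_pos":[0,0,0],"rotation":[0,-5,0],"fingers":0},{"delta_pos":[0,0,0],"rotation":[0,-5,0],"fingers":0},{"delta_pos":[0,0,0],"rotation":[0,-5,0],"fingers":0},{"delta_pos":[0,0,0],"rotation":[0,-5,0],"fingers":0},{"delta_pos":[0,0,0],"rotation":[0,-5,0],"fingers":0},{"delta_pos":[0,0,0],"rotation":[0,-5,0],"fingers":0},{"delta_pos":[0,0,0],"rotation":[0,-5,0],"fingers":0},{"delta_pos":[0,0,0],"rotation":[0,-5,0],"fingers":0},{"delta_pos":[0,0,0],"rotation":[0,-5,0],"fingers":0},{"delta_pos":[0,0,0],"rotation":[0,0,0],"fingers":0}]'
python3 - <<'E'
from h import *
print(np.round(ctrl.state()['qpos'],2))
plan([.52,.03,.30],Rdown(-87.7))
a=ctrl.snapshot('top'); boxfit('top',None,'lid',.01)
b=ctrl.snapshot('scene')
save('s','l',np.vstack([cv2.resize(b[160:300,160:330],(425,350)),a[120:260,170:490].copy() if 0 else cv2.resize(a[120:260,170:340],(425,240))]))
E
```

```text
t: 34.15
tcp_pos: [0.4898, 0.043, 0.176]
eef_rot: [[0.566, 0.072, 0.821], [0.018, -0.997, 0.075], [0.824, -0.028, -0.566]]
force: [0.4, 0.9, 0.7]
opening: 0.0941
gripper_force: 0.0
t: 35.35
tcp_pos: [0.4989, 0.0811, 0.1776]
eef_rot: [[0.941, 0.147, 0.306], [0.107, -0.984, 0.144], [0.322, -0.102, -0.941]]
force: [0.2, 0.3, -0.3]
opening: 0.0938
gripper_force: 0.0
[-0.12  0.02  1.96  0.23  0.88  1.2 ]
ROT total [ -6.8 -18.5   5.2] n 3 [-2.28 -6.17  1.73] | TRANS in old axes [ 0.0537  0.0408 -0.1161] in new axes [ 0.019   0.0519 -0.1224] rows 3 per row new [ 0.0063  0.0173 -0.0408]
lid 0.56 [402. 195.] c [ 0.5264 -0.4241] sz [0.137 0.261] long deg 177.8
```

View pics/l.png

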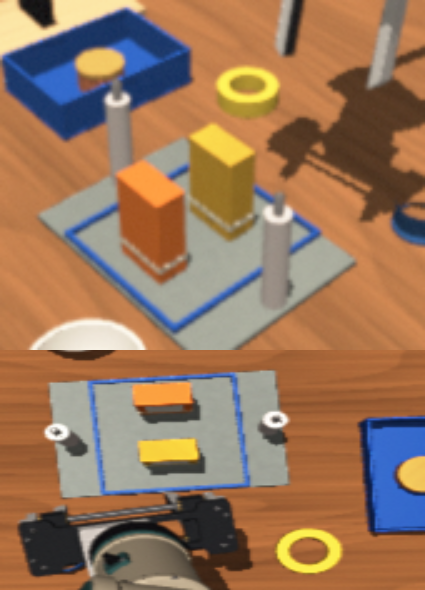

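Both boxes stand in the caddy. Next I'll put the empty hand straight over the seat to see the pins in the same geometry as the lid holes will have later.

```bash
python3 -m jog '[{"delta_pos":[0,0,-0.03],"rotation":[-2.3,-6.2,1.7],"fingers":0},{"delta_pos":[0,0,0],"rotation":[-2.3,-6.2,1.7],"fingers":0},{"delta_pos":[0,0,0],"rotation":[-2.3,-6.2,1.7],"fingers":0},{"delta_pos":[0,0,0],"rotation":[0,0,0],"fingers":0},{"delta_pos":[0,0,0],"rotation":[0,0,0],"fingers":0}]'
python3 - <<'E'
from h import *
plan([.6162,.0338,.152],Rdown(-87.7))
E
```

```text
t: 36.0
tcp_pos: [0.4855, 0.076, 0.2052]
eef_rot: [[0.999, 0.04, -0.002], [0.04, -0.999, -0.002], [-0.002, 0.002, -1.0]]
force: [0.2, -0.3, 0.5]
opening: 0.0938
gripper_force: 0.0
ROT total [ 0.1  0.1 -0. ] n 1 [ 0.11  0.1  -0.02] | TRANS in old axes [0.129  0.0472 0.053 ] in new axes [0.1289 0.0474 0.0532] rows 4 per row new [0.0322 0.0118 0.0133]
```

```bash
python3 -m jog '[{"delta_pos":[0.043,0.0158,0],"rotation":[0,0,0],"fingers":0},{"delta_pos":[0.043,0.0158,0],"rotation":[0,0,0],"fingers":0},{"delta_pos":[0.043,0.0158,0],"rotation":[0,0,0],"fingers":0},{"delta_pos":[0,0,0.026],"rotation":[0,0,0],"fingers":0},{"delta_pos":[0,0,0.027],"rotation":[0,0,0],"fingers":0},{"delta_pos":[0,0,0],"rotation":[0,0,0],"fingers":0},{"delta_pos":[0,0,0],"rotation":[0,0,0],"fingers":0},{"delta_pos":[0,0,0],"rotation":[0,0,0],"fingers":0}]'
python3 - <<'E'
from h import *
s=ctrl.state(); print(np.round(s['tcp_pos'],4),np.round(s['eef_rot'],4).tolist())
P=ctrl.camera_params('wrist'); im=ctrl.snapshot('wrist'); save('w','m',im); np.savez('m.npz',im=im,tcp=s['tcp_pos'],R=s['eef_rot'],pos=P['position'],att=P['attitude'])
for n in ('pin_left','pin_right'):
    for r in ctrl.spot_point('wrist',n)[:1]: print(n,r['p'],r['uv'],np.round(onz('wrist',r['uv'],.137,P),4))
E
```

```text
t: 36.8
tcp_pos: [0.6179, 0.0326, 0.1558]
eef_rot: [[0.999, 0.038, 0.003], [0.038, -0.999, -0.004], [0.003, 0.004, -1.0]]
force: [-0.0, 0.8, 0.1]
opening: 0.0943
gripper_force: 0.0
[0.6179 0.0326 0.1558] [[0.9993, 0.0378, 0.0033], [0.0378, -0.9993, -0.0036], [0.0032, 0.0037, -1.0]]
pin_left 0.75 [109.5, 225.0] [0.6114 0.1457 0.137 ]
pin_right 0.68 [396.7, 224.1] [ 0.6203 -0.0765  0.137 ]
```

View pics/m.png

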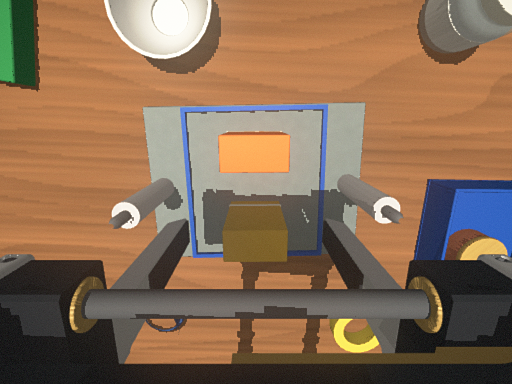

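Pins show at about px (113,222) and (400,217). I'll read the pixel values numerically.

Run:
```python
from h import *
im=np.load('m.npz')['im']; g=cv2.cvtColor(im,cv2.COLOR_RGB2GRAY)
for (x0,y0,x1,y1) in ((100,203,138,232),(370,196,410,226)):
    print('cols',x0,'rows',y0)
    for y in range(y0,y1): print(y,' '.join('%2d'%(v//4) for v in g[y,x0:x1]))
```

```text
cols 100 rows 203
203 32 33 32 32 32 32 32 32 33 33 32 33 33 33 31 31 34 39 52 62 63 63 62 62 62 62 62 62 63 59 45 35 30 28 27 27 27 29
204 33 33 32 32 33 32 33 33 32 33 32 33 32 32 31 35 51 62 62 62 61 61 61 61 61 61 61 61 61 62 62 59 45 31 28 27 29 29
205 33 34 33 32 33 32 33 32 32 33 33 32 32 31 35 51 61 61 61 61 60 61 61 60 61 61 60 60 61 61 62 62 62 53 36 27 27 28
206 34 34 34 34 34 34 33 33 34 33 34 33 32 35 52 61 61 60 60 61 60 61 61 60 61 60 60 60 60 60 60 61 62 63 59 35 25 26
207 34 33 34 34 34 33 33 34 35 34 33 33 33 45 62 61 60 60 60 60 60 61 61 60 61 61 60 60 60 61 60 61 61 62 63 58 34 26
208 32 32 32 32 32 32 33 33 33 32 32 31 34 57 61 60 60 60 60 60 60 61 61 61 61 61 61 61 61 60 61 61 61 61 62 62 51 30
209 32 31 31 32 32 32 32 32 32 32 31 31 44 61 61 60 59 60 60 60 61 61 62 62 62 62 62 61 61 61 61 60 61 60 61 62 62 52
210 31 32 32 32 31 32 31 32 32 31 30 32 58 61 60 60 60 60 60 61 62 62 62 48 45 38 45 55 62 62 61 61 60 61 61 61 62 63
211 31 32 31 31 32 32 32 31 32 31 30 36 62 61 60 60 60 60 61 62 62 48 31 25 25 23 24 26 38 62 62 61 61 60 60 61 61 63
212 31 31 31 31 31 3
[... 5377 characters left out ...]
61 60 61 61 62 62 57 39 27 23 24 27 27 30 31 33 33 33 34 33 32 33 33 32 32 33 32
221 34 34 34 34 34 33 36 50 60 61 61 61 61 61 60 61 61 61 62 63 63 45 24 22 24 25 27 28 31 35 35 33 34 33 34 34 33 32 33 33
222 34 34 34 34 34 33 31 34 44 56 62 61 62 61 61 61 61 62 62 58 51 36 27 25 24 24 24 25 27 32 34 34 35 34 34 34 34 34 33 33
223 33 34 34 32 34 34 33 31 33 34 36 42 49 50 50 50 49 43 37 36 34 33 34 34 31 31 28 27 28 29 32 33 34 33 34 34 33 33 33 34
224 35 34 35 34 34 33 34 34 33 32 33 32 34 34 33 34 34 32 32 32 33 33 34 34 33 34 33 33 34 32 33 33 33 33 33 33 33 34 33 33
225 33 34 34 34 34 34 34 34 34 33 34 33 33 33 33 33 33 34 33 34 34 34 34 34 34 34 33 34 34 33 34 33 33 33 33 33 33 33 33 32
```

```bash
cat > pins.py <<'E'
from h import *
from scipy.optimize import minimize
def proj(P,X):
    f=192/np.tan(np.radians(P['fov_y'])/2); q=(np.asarray(X)-P['position'])@np.array(P['attitude'])
    return np.c_[P['cx']+f*q[:,0]/-q[:,2], P['cy']-f*q[:,1]/-q[:,2]]
th=np.linspace(0,2*np.pi,60)
def circ(c,r,z): return np.c_[c[0]+r*np.cos(th),c[1]+r*np.sin(th),0*th+z]
def render(P,c,off,shape):
    S=8; D=np.zeros((shape[0]*S,shape[1]*S),np.uint8)
    t=lambda uv: np.round(((uv-off+.5)*S-.5)*16).astype(np.int32)
    cv2.fillPoly(D,[t(proj(P,circ(c,.012,.112)))],255,shift=4)
    hull=cv2.convexHull(np.vstack([proj(P,circ(c,.005,z)) for z in (.112,.130)]+[proj(P,circ(c,.0035,.137))]).astype(np.float32))[:,0]
    cv2.fillPoly(D,[t(hull)],0,shift=4)
    return cv2.resize(D,shape[::-1],interpolation=cv2.INTER_AREA)/255.
if __name__=='__main__':
    d=np.load('m.npz'); P=ctrl.camera_params('wrist'); P['position']=d['pos'];P['attitude']=d['att']
    g=cv2.cvtColor(d['im'],cv2.COLOR_RGB2GRAY).astype(float); R=d['R']; t=d['tcp']; cs=[]
    for c0,(x0,y0,x1,y1) in (([.6117,.1457],(100,195,145,235)),([.6207,-.078],(366,190,412,232))):
        I=np.clip((g[y0:y1,x0:x1]-130)/(242-130),0,1)
        f=lambda c: ((render(P,c,np.array([x0,y0]),I.shape)-I)**2).sum()
        best=min(((f([c0[0]+a,c0[1]+b]),c0[0]+a,c0[1]+b) for a in np.arange(-.006,.0061,.001) for b in np.arange(-.006,.0061,.001)))
        r=minimize(f,best[1:],method='Nelder-Mead',options=dict(initial_simplex=np.array(best[1:])+np.array([[0,0],[.001,0],[0,.001]]),xatol=1e-5))
        print(np.round(r.x,4),best[0],r.fun); cs.append(r.x)
    L,Rr=cs; m=(L+Rr)/2; dd=L-Rr; print('mid',m,'sep',np.hypot(*dd),'yaw',np.degrees(np.arctan2(-dd[0],dd[1])))
    print('mid in tool',R.T@(np.array([*m,.112])-t))
E
python3 pins.py
python3 - <<'E'
from h import *
# above lid
plan([.526,-.42,.20],Rdown(-2.2))
E
```

```text
[0.6106 0.145 ] 21.221318220915816 16.549492000231464
[ 0.6235 -0.0793] 37.25734442428932 32.439062444830874
mid [0.61708255 0.03286176] sep 0.2246492026128398 yaw 3.285319557506398
mid in tool [-0.00089832 -0.0004802   0.0437501 ]
ROT total [  0.3   0.  -85.6] n 11 [ 0.03  0.   -7.78] | TRANS in old axes [-0.1094  0.4491 -0.0429] in new axes [-0.456  -0.0749 -0.0444] rows 10 per row new [-0.0456 -0.0075 -0.0044]
```

```bash
python3 -m jog '[{"delta_pos":[0,0,-0.045],"rotation":[0,0,0],"fingers":0},{"delta_pos":[-0.011,0.045,0],"rotation":[0,0,0],"fingers":0},{"delta_pos":[-0.011,0.045,0],"rotation":[0,0,0],"fingers":0},{"delta_pos":[-0.011,0.045,0],"rotation":[0,0,0],"fingers":0},{"delta_pos":[-0.011,0.045,0],"rotation":[0,0,0],"fingers":0},{"delta_pos":[-0.011,0.045,0],"rotation":[0,0,0],"fingers":0},{"delta_pos":[-0.011,0.045,0],"rotation":[0,0,0],"fingers":0},{"delta_pos":[-0.011,0.045,0],"rotation":[0,0,0],"fingers":0},{"delta_pos":[-0.011,0.045,0],"rotation":[0,0,0],"fingers":0},{"delta_pos":[-0.011,0.045,0],"rotation":[0,0,0],"fingers":0},{"delta_pos":[-0.011,0.044,0],"rotation":[0,0,0],"fingers":0}]'
python3 -m jog '[{"delta_pos":[0,0,0],"rotation":[0,0,-7.8],"fingers":0},{"delta_pos":[0,0,0],"rotation":[0,0,-7.8],"fingers":0},{"delta_pos":[0,0,0],"rotation":[0,0,-7.8],"fingers":0},{"delta_pos":[0,0,0],"rotation":[0,0,-7.8],"fingers":0},{"delta_pos":[0,0,0],"rotation":[0,0,-7.8],"fingers":0},{"delta_pos":[0,0,0],"rotation":[0,0,-7.8],"fingers":0},{"delta_pos":[0,0,0],"rotation":[0,0,-7.8],"fingers":0},{"delta_pos":[0,0,0],"rotation":[0,0,-7.8],"fingers":0},{"delta_pos":[0,0,0],"rotation":[0,0,-7.8],"fingers":0},{"delta_pos":[0,0,0],"rotation":[0,0,-7.8],"fingers":0},{"delta_pos":[0,0,0],"rotation":[0,0,-7.8],"fingers":0},{"delta_pos":[0,0,0],"rotation":[0,0,0],"fingers":0}]'
python3 - <<'E'
from h import *
s=ctrl.state(); print(np.round(s['tcp_pos'],4),np.round(s['qpos'],2))
P=ctrl.camera_params('wrist'); im=ctrl.snapshot('wrist'); save('w','n',im); boxfit('wrist',P,'lid',.01)
for r in ctrl.spot_point('wrist','lid_handle')[:1]: print(r['p'],r['uv'],onz('wrist',r['uv'],.035,P))
for z in (.01,.056):
  g=cv2.cvtColor(im,cv2.COLOR_RGB2GRAY)
for r in ctrl.silhouettes('wrist','lid')[:1]:
  m=(r['pixels'])&(g<45); 
  n,l,st,ce=cv2.connectedComponentsWithStats(m.astype(np.uint8))
  for i in range(1,n):
    if st[i][4]>60: print(st[i],np.round(onz('wrist',ce[i],.056,P),4))
E
```

```text
t: 38.05
tcp_pos: [0.5246, -0.4219, 0.2017]
eef_rot: [[0.999, 0.038, 0.002], [0.038, -0.999, -0.005], [0.002, 0.005, -1.0]]
force: [1.4, 0.2, -0.2]
opening: 0.0942
gripper_force: 0.0
t: 39.25
tcp_pos: [0.5252, -0.42, 0.2015]
eef_rot: [[0.035, 0.999, 0.001], [0.999, -0.035, -0.005], [-0.005, 0.002, -1.0]]
force: [0.3, -0.1, -0.1]
opening: 0.0946
gripper_force: 0.0
[ 0.5252 -0.42    0.2015] [-0.78  0.42  1.29 -0.    1.43 -0.74]
lid 0.41 [264.  25.] c [ 0.5429 -0.2407] sz [0.064 0.061] long deg 88.0
0.71 [258.4, 184.7] [ 0.52970392 -0.42611731  0.035     ]
```

View pics/n.png

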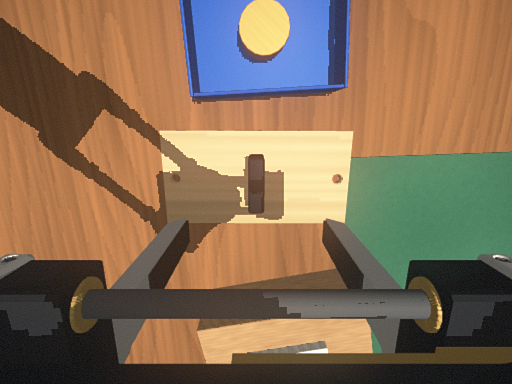

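Lid holes at px (177,178) and (338,179), handle at px (257,183). One picture is kept in reserve.

Run:
```python
from h import *
P=ctrl.camera_params('wrist')
im=ctrl.snapshot('wrist'); g=cv2.cvtColor(im,cv2.COLOR_RGB2GRAY).astype(float)
H=[]
for u,v in((177,178),(338,179)):
    w=g[v-9:v+10,u-9:u+10]; print(np.round(w[3:16:2,3:16:2]).astype(int).tolist())
    k=np.clip(np.percentile(w,60)-20-w,0,None); ys,xs=np.mgrid[v-9:v+10,u-9:u+10]; k[(xs-u)**2+(ys-v)**2>49]=0
    c=[(k*xs).sum()/k.sum(),(k*ys).sum()/k.sum()]; H.append(onz('wrist',c,.008,P)[:2]); print(c,H[-1])
a,b=H; m=(a+b)/2; d=b-a; ang=np.degrees(np.arctan2(d[1],d[0])); print(m,np.hypot(*d),ang)
plan([*m,.06],Rdown(ang)); plan([*m,.021],Rdown(ang))
```

```text
[[235, 125, 131, 115, 117, 121, 123], [110, 109, 95, 115, 121, 121, 123], [110, 79, 84, 83, 96, 122, 121], [102, 84, 83, 84, 86, 119, 120], [108, 109, 83, 82, 85, 118, 121], [113, 112, 108, 100, 119, 117, 122], [121, 121, 120, 122, 119, 120, 121]]
[np.float64(175.88742690058479), np.float64(177.79970760233917)] [ 0.41535168 -0.41817485]
[[230, 231, 233, 224, 232, 231, 229], [235, 183, 137, 98, 153, 230, 234], [226, 147, 144, 143, 107, 188, 236], [189, 144, 149, 145, 117, 131, 235], [218, 150, 104, 115, 127, 205, 230], [232, 222, 170, 175, 214, 231, 229], [236, 235, 237, 235, 234, 234, 235]]
[np.float64(337.54965034965034), np.float64(178.50209790209792)] [ 0.63963333 -0.42758758]
[ 0.5274925  -0.42288122] 0.22447908161399427 -2.4032000257338546
ROT total [0.  0.2 0.3] n 1 [0.04 0.24 0.29] | TRANS in old axes [-0.0023  0.0025  0.1409] in new axes [-0.0028  0.0027  0.1409] rows 3 per row new [-0.0009  0.0009  0.047 ]
ROT total [0.  0.2 0.3] n 1 [0.04 0.24 0.29] | TRANS in old axes [-0.0021  0.0025  0.1799] in new axes [-0.0028  0.0027  0.1799] rows 4 per row new [-0.0007  0.0007  0.045 ]
```

```bash
python3 -m jog '[{"delta_pos":[-0.0025,0.0026,0.04],"rotation":[0,0.2,0.3],"fingers":0},{"delta_pos":[0,0,0.045],"rotation":[0,0,0],"fingers":0},{"delta_pos":[0,0,0.045],"rotation":[0,0,0],"fingers":0},{"delta_pos":[0,0,0.03],"rotation":[0,0,0],"fingers":0},{"delta_pos":[0,0,0.018],"rotation":[0,0,0],"fingers":0},{"delta_pos":[0,0,0],"rotation":[0,0,0],"fingers":0},{"delta_pos":[0,0,0],"rotation":[0,0,0],"fingers":0}]'
python3 -m jog '[{"delta_pos":[0,0,0],"rotation":[0,0,0],"fingers":255},{"delta_pos":[0,0,0],"rotation":[0,0,0],"fingers":255},{"delta_pos":[0,0,0],"rotation":[0,0,0],"fingers":255},{"delta_pos":[0,0,0],"rotation":[0,0,0],"fingers":255},{"delta_pos":[0,0,0],"rotation":[0,0,0],"fingers":255},{"delta_pos":[0,0,0],"rotation":[0,0,0],"fingers":255},{"delta_pos":[0,0,0],"rotation":[0,0,0],"fingers":255},{"delta_pos":[0,0,0],"rotation":[0,0,0],"fingers":255},{"delta_pos":[0,0,0],"rotation":[0,0,0],"fingers":255},{"delta_pos":[0,0,0],"rotation":[0,0,0],"fingers":255},{"delta_pos":[0,0,0],"rotation":[0,0,0],"fingers":255}]'
```

```text
t: 40.2
tcp_pos: [0.5277, -0.423, 0.0229]
eef_rot: [[0.041, 0.999, 0.001], [0.999, -0.041, -0.001], [-0.001, 0.001, -1.0]]
force: [0.7, 0.7, -0.1]
opening: 0.0942
gripper_force: 0.0
t: 41.3
tcp_pos: [0.5268, -0.4226, 0.0225]
eef_rot: [[0.041, 0.999, -0.001], [0.999, -0.041, -0.0], [-0.0, -0.001, -1.0]]
force: [-2.0, 0.0, -0.1]
opening: 0.0199
gripper_force: 30.0
```

```bash
python3 -m jog '[{"delta_pos":[0,0,-0.02],"rotation":[0,0,0],"fingers":255},{"delta_pos":[0,0,-0.03],"rotation":[0,0,0],"fingers":255},{"delta_pos":[0,0,-0.04],"rotation":[0,0,0],"fingers":255},{"delta_pos":[0,0,-0.04],"rotation":[0,0,0],"fingers":255},{"delta_pos":[0,0,-0.04],"rotation":[0,0,0],"fingers":255},{"delta_pos":[0,0,-0.03],"rotation":[0,0,0],"fingers":255},{"delta_pos":[0,0,-0.02],"rotation":[0,0,0],"fingers":255},{"delta_pos":[0,0,0],"rotation":[0,0,0],"fingers":255},{"delta_pos":[0,0,0],"rotation":[0,0,0],"fingers":255}]'
python3 - <<'E'
from h import *
plan([.5,-.2,.24],Rdown(-86.7)); plan([.617,.033,.24],Rdown(-86.7))
E
```

```text
t: 42.2
tcp_pos: [0.5271, -0.4222, 0.2415]
eef_rot: [[0.041, 0.999, -0.0], [0.999, -0.041, 0.001], [0.001, -0.0, -1.0]]
force: [0.3, 0.9, -3.4]
opening: 0.0196
gripper_force: 30.0
ROT total [-0.  -0.  84.4] n 10 [-0.   -0.    8.44] | TRANS in old axes [ 0.221  -0.0362  0.0016] in new axes [-0.0143 -0.2234  0.0015] rows 5 per row new [-0.0029 -0.0447  0.0003]
ROT total [-0.  -0.  84.4] n 10 [-0.   -0.    8.44] | TRANS in old axes [0.4585 0.0713 0.0017] in new axes [ 0.1159 -0.4493  0.0015] rows 10 per row new [ 0.0116 -0.0449  0.0001]
```

```bash
python3 -m jog '[{"delta_pos":[0.02,0.003,0],"rotation":[0,0,0],"fingers":255},{"delta_pos":[0.041,0.0065,0],"rotation":[0,0,0],"fingers":255},{"delta_pos":[0.044,0.007,0],"rotation":[0,0,0],"fingers":255},{"delta_pos":[0.044,0.007,0],"rotation":[0,0,0],"fingers":255},{"delta_pos":[0.044,0.007,0],"rotation":[0,0,0],"fingers":255},{"delta_pos":[0.044,0.007,0],"rotation":[0,0,0],"fingers":255},{"delta_pos":[0.044,0.007,0],"rotation":[0,0,0],"fingers":255},{"delta_pos":[0.044,0.007,0],"rotation":[0,0,0],"fingers":255},{"delta_pos":[0.044,0.007,0],"rotation":[0,0,0],"fingers":255},{"delta_pos":[0.044,0.007,0],"rotation":[0,0,0],"fingers":255},{"delta_pos":[0.03,0.004,0],"rotation":[0,0,0],"fingers":255},{"delta_pos":[0.015,0.002,0],"rotation":[0,0,0],"fingers":255}]'
python3 -m jog '[{"delta_pos":[0,0,0],"rotation":[0,0,6],"fingers":255},{"delta_pos":[0,0,0],"rotation":[0,0,7.4],"fingers":255},{"delta_pos":[0,0,0],"rotation":[0,0,8],"fingers":255},{"delta_pos":[0,0,0],"rotation":[0,0,8],"fingers":255},{"delta_pos":[0,0,0],"rotation":[0,0,8],"fingers":255},{"delta_pos":[0,0,0],"rotation":[0,0,8],"fingers":255},{"delta_pos":[0,0,0],"rotation":[0,0,8],"fingers":255},{"delta_pos":[0,0,0],"rotation":[0,0,8],"fingers":255},{"delta_pos":[0,0,0],"rotation":[0,0,8],"fingers":255},{"delta_pos":[0,0,0],"rotation":[0,0,8],"fingers":255},{"delta_pos":[0,0,0],"rotation":[0,0,7],"fingers":255}]'
python3 -m jog '[{"delta_pos":[0,0,0],"rotation":[0,0,0],"fingers":255},{"delta_pos":[0,0,0],"rotation":[0,0,0],"fingers":255},{"delta_pos":[0,0,0],"rotation":[0,0,0],"fingers":255}]'
python3 - <<'E'
from h import *
plan([.617,.033,.24],Rdown(-86.7))
s=ctrl.state();P=ctrl.camera_params('wrist'); im=ctrl.snapshot('wrist'); save('w','o',im); np.savez('o.npz',im=im,tcp=s['tcp_pos'],R=s['eef_rot'],pos=P['position'],att=P['attitude'])
E
```

```text
t: 43.4
tcp_pos: [0.616, 0.0362, 0.2404]
eef_rot: [[0.037, 0.999, -0.003], [0.999, -0.037, 0.002], [0.001, -0.004, -1.0]]
force: [-0.5, -0.6, -3.0]
opening: 0.0201
gripper_force: 30.0
t: 44.5
tcp_pos: [0.6163, 0.0316, 0.241]
eef_rot: [[0.999, 0.051, -0.003], [0.051, -0.999, -0.001], [-0.003, 0.001, -1.0]]
force: [-0.7, 0.4, -3.2]
opening: 0.0197
gripper_force: 30.0
t: 44.8
tcp_pos: [0.6171, 0.0319, 0.242]
eef_rot: [[0.998, 0.058, -0.001], [0.058, -0.998, -0.0], [-0.001, 0.0, -1.0]]
force: [-0.3, 0.5, -2.9]
opening: 0.0201
gripper_force: 30.0
ROT total [0. 0. 0.] n 1 [0.03 0.03 0.05] | TRANS in old axes [-0.     -0.0011  0.002 ] in new axes [-0.     -0.0011  0.002 ] rows 1 per row new [-0.     -0.0011  0.002 ]
```

View pics/o.png

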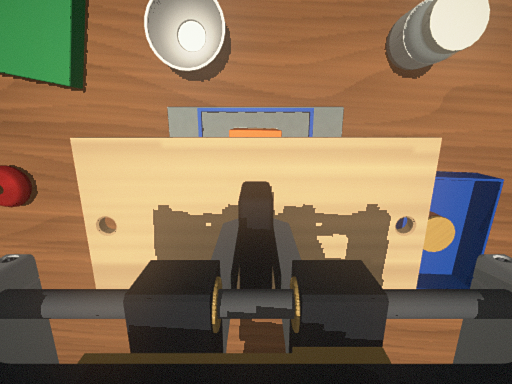

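Holes in the lid are at px (106,225) and (405,225). Measuring them in the tool frame against the pins.

```bash
cat > holes.py <<'E'
from h import *
d=np.load('o.npz'); P=ctrl.camera_params('wrist'); P['position']=d['pos'];P['attitude']=d['att']
g=cv2.cvtColor(d['im'],cv2.COLOR_RGB2GRAY); t=d['tcp'];R=d['R']; H=[]
zt=t[2]-.0125
for u,v in((106,225),(405,225)):
    w=g[v-18:v+19,u-18:u+19].astype(float); wood=np.percentile(w,70); m=(w<wood-28).astype(np.uint8)
    n,l,st,ce=cv2.connectedComponentsWithStats(m); i=l[18,18] or 1+np.argmin(np.hypot(*(ce[1:]-18).T))
    c=max(cv2.findContours((l==i).astype(np.uint8),0,1)[0],key=cv2.contourArea)
    hull=cv2.convexHull(c)[:,0].astype(float); hp=np.array([onz('wrist',q+[u-18,v-18],zt,P)[:2] for q in hull],np.float32)
    e,rad=cv2.minEnclosingCircle(hp); mask=np.zeros_like(m); cv2.fillPoly(mask,[cv2.convexHull(c)],1)
    ys,xs=np.nonzero(mask); cc=onz('wrist',[xs.mean()+u-18,ys.mean()+v-18],zt,P)[:2]
    print(wood,st[i],'px',xs.mean()+u-18,ys.mean()+v-18,'encl',np.round(e,4),round(rad,4),'centroid',np.round(cc,4)); H.append(cc)
    if 1: print('\n'.join(' '.join('%2d'%(x//10) for x in r) for r in w[4:33:1,4:33]))
a,b=H; m=(a+b)/2; dd=a-b; yaw=np.degrees(np.arctan2(-dd[0],dd[1])); print('mid',m,np.hypot(*dd),'yaw',yaw,'in tool',R.T@(np.array([*m,zt])-t))
E
python3 holes.py
```

```text
210.0 [  8   9  21  18 282] px 105.83050847457628 224.84406779661018 encl [0.6102 0.1445] 0.0078 centroid [0.6107 0.1445]
21 21 21 21 20 21 21 21 21 21 21 21 21 21 21 21 21 21 21 21 21 21 21 21 21 21 21 21 21
20 20 21 21 21 21 21 21 21 21 21 21 21 21 21 21 21 21 21 21 21 21 20 21 21 21 21 21 21
20 21 20 20 21 21 21 20 21 21 21 21 20 21 21 21 20 21 21 21 21 21 20 21 21 21 21 21 20
20 20 20 20 20 20 20 20 20 20 20 20 21 20 20 20 20 20 20 21 21 21 20 21 20 21 20 21 20
20 20 20 20 20 20 20 20 20 21 20 20 20 20 20 20 20 20 20 20 20 20 20 21 20 21 20 20 20
20 20 20 20 20 20 20 20 20 20 18 18 17 16 17 18 20 20 20 20 20 20 20 20 20 20 20 20 20
20 20 20 20 20 20 20 19 18 16 15 15 12 13 14 14 15 17 19 20 20 21 20 20 20 20 20 20 21
20 20 20 20 20 20 18 16 16 15 12  9  9 11 12 12 12 12 14 17 19 21 21 21 20 20 20 20 21
20 20 21 20 20 18 15 16 14 11  9  8  9 12 12 12 12 12 12 12 15 19 21 21 21 20 21 20 21
20 20 20 21 20 16 11 15 11  9  9  9  9 12 12 12 12 12 12 12 12 14 19 21 21 21 21 20 21
20 21 21 21 19 16 15 14  9  9  9  9  9 12 12 12 12 12 12 12 12 12 15 20 21 21 21 20 21
20 21 21 20 17 16 16 
[... 3609 characters left out ...]
8 18 17 17 15 16 17 19 19 19 19 19 19 20 20 20 20 20 20 20 20
20 20 20 20 20 20 20 19 18 19 19 18 19 19 19 19 18 19 19 20 20 20 20 20 20 20 20 20 20
20 20 20 20 20 20 20 20 20 20 19 19 19 19 19 19 20 20 20 20 20 20 20 20 20 20 20 20 20
20 21 21 20 21 21 21 21 21 21 21 21 21 20 21 20 21 21 21 21 21 21 20 21 21 21 20 21 20
21 21 21 21 21 21 21 21 21 21 21 21 21 21 21 21 21 21 21 21 21 21 20 20 21 21 20 21 21
21 20 21 20 20 21 21 21 20 21 20 21 20 21 20 21 20 20 21 20 21 21 21 20 21 20 21 20 21
21 20 20 20 21 21 21 20 21 21 20 20 20 20 20 20 21 20 20 20 20 20 20 20 20 20 20 21 20
mid [0.61739593 0.03260833] 0.22412351071053965 yaw 3.4331417700629894 in tool [ 0.00036779 -0.00068786  0.01249947]
```

```bash
python3 -m jog '[{"delta_pos":[0.0004,-0.0005,0.02],"rotation":[0,0,0],"fingers":255},{"delta_pos":[0,0,0.025],"rotation":[0,0,0],"fingers":255},{"delta_pos":[0,0,0.02],"rotation":[0,0,0],"fingers":255},{"delta_pos":[0,0,0.01],"rotation":[0,0,0],"fingers":255},{"delta_pos":[0,0,0],"rotation":[0,0,0],"fingers":255},{"delta_pos":[0,0,0],"rotation":[0,0,0],"fingers":255},{"delta_pos":[0,0,0],"rotation":[0,0,0],"fingers":255}]'
cat > fin.py <<'E'
from h import *
d=np.load('o.npz'); off=d['R'].T@(np.array([.6167,.0324,0])-[d['tcp'][0],d['tcp'][1],0]); off[2]=0
s=ctrl.state(); R=np.array(s['eef_rot']); h=np.array(s['tcp_pos'])+R@off
print('hole mid',np.round(h[:2],4),'err world',np.round([.61708-h[0],.03286-h[1]],4),'tool',np.round(R.T@[.61708-h[0],.03286-h[1],0],4),'yaw',np.degrees(np.arctan2(R[1,0],R[0,0])),'z under',s['tcp_pos'][2]-.0225,'F',np.round(s['force'],1),np.round(s['wrist_torque'],2),'rotfix',Ro.from_matrix(R.T@Rdown(-86.77)).as_rotvec(degrees=True).round(2))
E
python3 fin.py
```

```text
t: 45.55
tcp_pos: [0.6189, 0.0325, 0.1689]
eef_rot: [[0.998, 0.057, 0.003], [0.057, -0.998, -0.001], [0.003, 0.001, -1.0]]
force: [0.7, -0.2, -3.0]
opening: 0.0199
gripper_force: 30.0
hole mid [0.6185 0.033 ] err world [-0.0014 -0.0001] tool [-0.0014  0.     -0.    ] yaw 3.276267694542166 z under 0.1463609828934454 F [ 0.7 -0.2 -3. ] [ 0.07 -0.03  0.03] rotfix [ 0.04 -0.18  0.05]
```

```bash
for i in 1 2 3; do python3 -m jog '[{"delta_pos":[0,0,0],"rotation":[0,0,0],"fingers":255},{"delta_pos":[0,0,0],"rotation":[0,0,0],"fingers":255},{"delta_pos":[0,0,0],"rotation":[0,0,0],"fingers":255}]' >/dev/null; python3 fin.py; done
```

```text
hole mid [0.6177 0.033 ] err world [-0.0006 -0.0002] tool [-0.0006  0.0001 -0.    ] yaw 3.2703835806771937 z under 0.14542765582847442 F [ 0.6 -0.2 -2.5] [0.06 0.05 0.02] rotfix [ 0.03 -0.07  0.04]
hole mid [0.6175 0.033 ] err world [-0.0004 -0.0002] tool [-0.0004  0.0001 -0.    ] yaw 3.265552095287323 z under 0.14494858592295026 F [ 0.6  0.5 -3. ] [-0.01 -0.03  0.02] rotfix [ 0.03 -0.02  0.04]
hole mid [0.6175 0.0331] err world [-0.0004 -0.0002] tool [-0.0004  0.0002 -0.    ] yaw 3.265199585627374 z under 0.1449388108092488 F [-0.4  0.  -2.8] [-0.02 -0.05 -0.02] rotfix [ 0.02 -0.02  0.04]
```

```bash
python3 -m jog '[{"delta_pos":[-0.0004,0.0001,0],"rotation":[0,0,0],"fingers":255},{"delta_pos":[0,0,0.003],"rotation":[0,0,0],"fingers":255},{"delta_pos":[0,0,0.003],"rotation":[0,0,0],"fingers":255},{"delta_pos":[0,0,0.002],"rotation":[0,0,0],"fingers":255},{"delta_pos":[0,0,0.002],"rotation":[0,0,0],"fingers":255},{"delta_pos":[0,0,0.002],"rotation":[0,0,0],"fingers":255},{"delta_pos":[0,0,0],"rotation":[0,0,0],"fingers":255},{"delta_pos":[0,0,0],"rotation":[0,0,0],"fingers":255},{"delta_pos":[0,0,0],"rotation":[0,0,0],"fingers":255}]'
python3 fin.py
```

```text
t: 47.35
tcp_pos: [0.6176, 0.0324, 0.1556]
eef_rot: [[0.998, 0.057, 0.001], [0.057, -0.998, -0.0], [0.001, 0.0, -1.0]]
force: [-0.3, 0.1, -3.8]
opening: 0.0201
gripper_force: 30.0
hole mid [0.6172 0.0329] err world [-0.0001 -0.    ] tool [-0.0001  0.     -0.    ] yaw 3.2650692604050833 z under 0.13308327296523345 F [-0.3  0.1 -3.8] [-0.    0.02 -0.01] rotfix [ 0.03 -0.04  0.04]
```

Underside is at 0.133, below the pin tips, with no contact force. Continuing slowly.

```bash
python3 -m jog '[{"delta_pos":[0,0,0.002],"rotation":[0,0,0],"fingers":255},{"delta_pos":[0,0,0.002],"rotation":[0,0,0],"fingers":255},{"delta_pos":[0,0,0.002],"rotation":[0,0,0],"fingers":255},{"delta_pos":[0,0,0.002],"rotation":[0,0,0],"fingers":255},{"delta_pos":[0,0,0],"rotation":[0,0,0],"fingers":255},{"delta_pos":[0,0,0],"rotation":[0,0,0],"fingers":255},{"delta_pos":[0,0,0],"rotation":[0,0,0],"fingers":255}]'
python3 fin.py
python3 -m jog '[{"delta_pos":[0,0,0.002],"rotation":[0,0,0],"fingers":255},{"delta_pos":[0,0,0.002],"rotation":[0,0,0],"fingers":255},{"delta_pos":[0,0,0.002],"rotation":[0,0,0],"fingers":255},{"delta_pos":[0,0,0.002],"rotation":[0,0,0],"fingers":255},{"delta_pos":[0,0,0],"rotation":[0,0,0],"fingers":255},{"delta_pos":[0,0,0],"rotation":[0,0,0],"fingers":255}]'
python3 fin.py
```

```text
t: 48.05
tcp_pos: [0.6176, 0.0324, 0.1475]
eef_rot: [[0.998, 0.057, 0.001], [0.057, -0.998, -0.0], [0.001, 0.0, -1.0]]
force: [0.4, -0.1, -2.9]
opening: 0.0198
gripper_force: 30.0
hole mid [0.6172 0.0329] err world [-0.0001  0.    ] tool [-0.0001 -0.     -0.    ] yaw 3.2618072512793588 z under 0.12503108698178758 F [ 0.4 -0.1 -2.9] [ 0.06 -0.02 -0.04] rotfix [ 0.03 -0.03  0.03]
t: 48.65
tcp_pos: [0.6174, 0.0324, 0.1394]
eef_rot: [[0.998, 0.057, 0.0], [0.057, -0.998, -0.0], [0.0, 0.0, -1.0]]
force: [-0.4, 0.1, -2.8]
opening: 0.0194
gripper_force: 30.0
hole mid [0.6171 0.0329] err world [ 0. -0.] tool [0. 0. 0.] yaw 3.2664881376418813 z under 0.11686059429818638 F [-0.4  0.1 -2.8] [-0.02 -0.01 -0.03] rotfix [ 0.02 -0.01  0.04]
```

Going on to contact on the shoulders.

```bash
python3 -m jog '[{"delta_pos":[0,0,0.002],"rotation":[0,0,0],"fingers":255},{"delta_pos":[0,0,0.0015],"rotation":[0,0,0],"fingers":255},{"delta_pos":[0,0,0.001],"rotation":[0,0,0],"fingers":255},{"delta_pos":[0,0,0.0005],"rotation":[0,0,0],"fingers":255},{"delta_pos":[0,0,0],"rotation":[0,0,0],"fingers":255},{"delta_pos":[0,0,0],"rotation":[0,0,0],"fingers":255},{"delta_pos":[0,0,0],"rotation":[0,0,0],"fingers":255}]'
python3 fin.py
```

```text
t: 49.35
tcp_pos: [0.6175, 0.0324, 0.1346]
eef_rot: [[0.998, 0.057, 0.001], [0.057, -0.998, -0.0], [0.001, 0.0, -1.0]]
force: [-0.4, 0.4, -1.4]
opening: 0.0201
gripper_force: 30.0
hole mid [0.6171 0.0329] err world [-0. -0.] tool [-0.  0. -0.] yaw 3.2645833968731486 z under 0.11207281564965615 F [-0.4  0.4 -1.4] [0.12 0.08 0.  ] rotfix [ 0.03 -0.03  0.03]
```

```bash
python3 -m jog '[{"delta_pos":[0,0,0.0006],"rotation":[0,0,0],"fingers":255},{"delta_pos":[0,0,0],"rotation":[0,0,0],"fingers":255},{"delta_pos":[0,0,0],"rotation":[0,0,0],"fingers":255}]'
python3 -m jog '[{"delta_pos":[0,0,0],"rotation":[0,0,0],"fingers":150},{"delta_pos":[0,0,0],"rotation":[0,0,0],"fingers":60},{"delta_pos":[0,0,0],"rotation":[0,0,0],"fingers":60},{"delta_pos":[0,0,0],"rotation":[0,0,0],"fingers":60},{"delta_pos":[0,0,0],"rotation":[0,0,0],"fingers":60},{"delta_pos":[0,0,0],"rotation":[0,0,0],"fingers":60},{"delta_pos":[0,0,0],"rotation":[0,0,0],"fingers":60}]'
python3 -m jog '[{"delta_pos":[0,0,-0.01],"rotation":[0,0,0],"fingers":60},{"delta_pos":[0,0,-0.03],"rotation":[0,0,0],"fingers":60},{"delta_pos":[0,0,-0.045],"rotation":[0,0,0],"fingers":60},{"delta_pos":[0,0,-0.045],"rotation":[0,0,0],"fingers":60},{"delta_pos":[-0.045,0,0],"rotation":[0,0,0],"fingers":60},{"delta_pos":[-0.045,0,0],"rotation":[0,0,0],"fingers":60},{"delta_pos":[-0.045,0,0],"rotation":[0,0,0],"fingers":60},{"delta_pos":[0,0,0],"rotation":[0,0,0],"fingers":60},{"delta_pos":[0,0,0],"rotation":[0,0,0],"fingers":60}]'
python3 - <<'E'
from h import *
P=ctrl.camera_params('wrist'); im=ctrl.snapshot('wrist'); save('w','p',im); b=ctrl.snapshot('scene'); save('s','q',b)
for z in (.122,.010): boxfit('wrist',P,'lid',z)
ctrl.snapshot('top'); boxfit('top',None,'lid',.122)
for n in ('tin','box2','box4'):
  for c in ('top','scene'):
    for r in ctrl.find_in(c,n)[:2]: print(n,c,round(r['p'],2),np.round(r['uv']),np.round(onz(c,r['uv'],.03),3))
E
```

```text
t: 49.65
tcp_pos: [0.6175, 0.0324, 0.1345]
eef_rot: [[0.998, 0.057, 0.001], [0.057, -0.998, -0.0], [0.001, 0.0, -1.0]]
force: [-0.6, -0.1, 3.0]
opening: 0.0198
gripper_force: 30.0
t: 50.35
tcp_pos: [0.6175, 0.0324, 0.1338]
eef_rot: [[0.998, 0.057, 0.0], [0.057, -0.998, -0.0], [0.0, 0.0, -1.0]]
force: [1.1, 0.7, 0.0]
opening: 0.0706
gripper_force: 0.0
t: 51.25
tcp_pos: [0.4825, 0.0248, 0.2652]
eef_rot: [[0.998, 0.057, 0.004], [0.057, -0.998, -0.001], [0.004, 0.001, -1.0]]
force: [1.2, 0.2, 0.1]
opening: 0.0716
gripper_force: 0.0
lid 0.6 [258.  59.] c [0.6146 0.0331] sz [0.127 0.257] long deg 93.2
lid 0.6 [258.  59.] c [0.6342 0.0344] sz [0.171 0.346] long deg 93.2
lid 0.73 [240. 162.] c [0.6172 0.0306] sz [0.13  0.256] long deg 93.2
tin top 0.54 [339. 192.] [ 0.54  -0.248  0.03 ]
tin scene 0.7 [378. 352.] [0.586 0.416 0.03 ]
tin scene 0.56 [198. 190.] [ 0.553 -0.233  0.03 ]
box2 scene 0.93 [217. 255.] [0.666 0.023 0.03 ]
box4 scene 0.93 [217. 255.] [0.666 0.023 0.03 ]
```

```bash
python3 -c "
from bench import ctrl
print(ctrl.finish_job())"
```

```text
the job is handed in; nothing more can be done
None
```

I handed the job in: the tin is in the blue basket, and the only two boxes present (yellow and orange) stand upright in the caddy. The lid is home on both posts by force and measured height, with a box still detected under it. I had used up my picture views, so I did not see the final state with my own eyes.

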